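Load the battery magazine and drive its locking pin

TASK

Load every battery cell on the board into the spring-loaded magazine, one at a time and lying flat, pushing each one down past the two sprung lips until it is held beneath them. When all are in, use the wooden mallet (not the gripper or anything else) to knock the magazine's locking pin fully down, then lay the mallet back on the middle of its rubber mat. Leave the mug, the jar and the screwdriver where they are.

Things in the scene. Friction and masses are not known exactly. Their poses are not given: they have to be found in the camera images.
- cell1_center (a point): a flat grey metal battery cell, 80 x 36 x 24 mm (x, y, z), about 0.1 kg, with a dark band at each end and two brass contacts on top; the point is its centre (12 mm above its underside), x along its 80 mm length, z up. It lies flat on the board. None if this cell is absent.
- cell2_center (a point): a flat grey metal battery cell, 80 x 36 x 24 mm (x, y, z), about 0.1 kg, with a dark band at each end and two brass contacts on top; the point is its centre (12 mm above its underside), x along its 80 mm length, z up. It lies flat on the board. None if this cell is absent.
- cell3_center (a point): a flat grey metal battery cell, 80 x 36 x 24 mm (x, y, z), about 0.1 kg, with a dark band at each end and two brass contacts on top; the point is its centre (12 mm above its underside), x along its 80 mm length, z up. It lies flat on the board. None if this cell is absent.
- cell4_center (a point): a flat grey metal battery cell, 80 x 36 x 24 mm (x, y, z), about 0.1 kg, with a dark band at each end and two brass contacts on top; the point is its centre (12 mm above its underside), x along its 80 mm length, z up. It lies flat on the board. None if this cell is absent.
- cell5_center (a point): a flat grey metal battery cell, 80 x 36 x 24 mm (x, y, z), about 0.1 kg, with a dark band at each end and two brass contacts on top; the point is its centre (12 mm above its underside), x along its 80 mm length, z up. It lies flat on the board. None if this cell is absent.
- mag_mouth (a point): the middle of the magazine's mouth, level with the UNDERSIDE of its two sprung lips, 149 mm above the table; x along the cells' 80 mm length, y towards the locking pin, z up. Inside it is 83 mm (x) by 39 mm (y). A cell set down in the mouth rests with its underside about 14 mm above this point; push it down until its top is 2 to 4 mm below this point and it stays.
- magazine: olive open frame, fixed; origin under the mouth on the table, same axes. Base plate 10 mm thick, x -70 to 70, y -50 to 170 mm. Walls at both x ends (outside at 47 mm); at the y sides only corner guides over 30 mm from the middle along x, so fingers can go down beside a cell's middle. Guides are straight up to 167 mm above the table, then flare outward a few mm up to 181 mm.
- lip_far (a joint): outward travel (m) of the sprung steel lip at the mouth's +x end, 0 = out, 0.009 = fully back. Each lip is 18 mm wide, reaches inward to 35 mm from the middle, so overlaps a cell's end by 5 mm, is flat underneath and slopes back outward up to 17 mm above mag_mouth. Pushing a cell past both lips and against the floor plate takes about 10 to 18 N.
- lip_near (a joint): the same for the lip at the mouth's -x end
- floor_plate (a joint): how far (m) the sprung floor plate in the magazine is pressed down: 0 empty (its top 1 mm under the lips), 0.127 at most. It pushes the stack up with 3 N empty and 8.5 N with five cells, the most it takes; so the last cell's top lies just under the lips, and each further cell moves the earlier ones 24 mm down.
- pin_top (a point): the centre of the top face of the steel locking pin's round head (26 mm across, 10 mm thick), standing out of an olive boss (44 x 44 mm, 109 mm high) on the magazine's base plate, 130 mm from the mouth along the mouth's +y. 136 to 138 mm above the table at the start, 123 mm with the pin fully down.
- pin (a joint): how far the locking pin is driven down, in m: 0 to 0.002 at the start, 0.015 fully down. It needs 7 to 9 N and a good knock or push with the mallet; it stays where it is left.
- mallet_head (a point): the centre of the wooden mallet's head, a block 56 mm (x, along the handle) x 50 x 50 mm; x points from the handle to the head, z up. It lies on the mat with the head's centre 25 mm above the mat. Whole mallet 0.38 kg, 176 mm long.
- mallet_grip (a point): a point on the axis of the mallet's handle (24 x 24 mm square section, 120 mm long, level with the middle of the head), 50 mm behind the head's centre, so 22 mm behind the head; a good place to grip across y. Same axes as mallet_head.
- mat: the mallet's black rubber mat, fixed, 260 mm (x) x 110 mm (y) x 4 mm; origin at the middle of its underside.
- board: the wooden board the cells lie on, fixed, 290 mm (x) x 200 mm (y) x 6 mm; origin at the middle of its underside, on the table.
- mug: a white mug, 76 mm across, 85 mm high, bystander; origin at the middle of its underside
- grease_jar: an amber glass jar, 70 mm across, 75 mm high, bystander; origin at the middle of its underside
- screwdriver: a screwdriver lying on the table, bystander; x along it from handle to tip
There are look-alikes about, which are no part of the job. What is shaped like the part that bears cell5_center but blue or purple is not meant.

How it is judged:
By the outcome, as a careful person would: the job done as asked, in the order asked, and still so for the second after the job is handed in, with the robot touching nothing.
Of cell1, cell2, cell3, cell4, cell5 only 3 to 5 are there at a start; the rules pass over those that are not, and their reading is None.
At some moment in a run one of cell1, cell2, cell3, cell4, cell5, mallet may be knocked a few centimetres aside while the robot is not near it.
It also fails if it takes over 210 s, if anything falls off the work surface, if the arm or the gripper's body presses on something with over 40 N, if the wrist force passes 120 N, or if a joint passes its speed limit or range.

ROBOT

A 7-joint arm with a two-finger parallel gripper is mounted at the origin on the work surface. World frame = base frame: x ahead of the robot, y to its left, z up, the work surface at z = 0. Lengths are in m, angles in rad, forces in N, time in s.
With the tool pointing down it reaches from about 0.375 to 0.925 m from the base axis. Payload 3.1 kg.
Tool frame: the origin (TCP) lies at the very end of the fingers, on their centre line; the grasp point (between the pads) lies arm.hold_point_z behind it (arm.hold_point_z is the distance from the TCP to the grasp point, in m); z points along the fingers, y is the direction in which the jaws open and shut (so a half turn about z gives the same grasp; the last joint's range is limited). The gripper opens to 85 mm and grips with 20 to 120 N. Pads are 22 mm wide; open, the fingers measure 114 mm over their backs; the gripper's body (76 mm by 85 mm) begins 54 mm behind the grasp point. The pads swing forward as they close: fully open they stand 13 mm farther back than shut.
Start: joints at [-1.435, 0.383, 0.044, 1.598, -0.018, 1.161, -0.05], TCP at [0.151, 0.632, 0.231] pointing down, gripper open.
Joint ranges: [-2.61, 2.61], [-0.41, 2.15], [-1.48, 1.57], [0, 2.5], [-1.57, 4.71], [0.05, 1.97], [-2.85, 2.85]. Speed limits (rad/s): [2.79, 2.79, 3.14, 3.14, 3.14, 3.14, 3.14].

INTERFACE

Orientations are given as a unit quaternion [x, y, z, w].
In Python, from bench import arm, imaging gives the robot as it stands. The module is installed in compiled form; this text tells all that it offers.
- The arm moves only by the tool move_arm, never from a script. Its argument "moves" is a list of rows, each a list of 7 numbers: the shift along the tool's x, y, z in cm, then the turn, a rotation vector about the tool's x, y, z in rad, then the gripper command: -1 is shut, 1 is fully open, values between are in proportion. A call has 1 to 8 rows; each row is the pose to reach, as a shift and turn from the pose commanded when the call began, along the tool's axes at that moment; what a row does not reach only later rows make up. A row lasts 1/12 s, in which the tool goes at most 41.7 mm and 7.16 degrees, less where a joint would pass 70% of its speed; a pose out of reach is approached as far as the arm can. A call with a gripper value outside its range is refused whole. The fingers move at their own pace and stop on an object; "grip_force" is the grip in N (left out, the last holds). Time passes only in rows, so rows that repeat a pose let the fingers close. It gives the time, the measured TCP pose, the force and the opening at its end, in the units of the state.
- arm.read_state(): the state, without advancing time (a new reading comes with each control period).
- imaging.camera(name): name is "side" or "top" or "wrist"; returns (picture, depth): 480x640x3 uint8, red, green, blue; 480x640 float32, m along the optical axis (not along the pixel's ray), 0 where there is no reading.
- imaging.camera_params(name): a dict with "camera_matrix" (3x3 intrinsics, pixels), "rvec" (rotation vector, rad) and "tvec" (3), from world to camera coordinates, as OpenCV has them; the wrist camera has in their place "mount" (4x4, takes a point from camera to tool coordinates, whose origin is the TCP and whose axes are the flange's). Camera axes: x right, y down, z forward; pixel columns grow to the right and rows downward; lengths in m; the calibration is good to about 2 mm. A picture is of the moment at which its call begins: read the wrist's pose just before it. camera_params takes no time and is no camera call.
- arm.close_job(): hands the job in, once; it reports no verdict.
The state is a dict: "t": time; "joints": joint angles; "joint_vel": joint speeds; "joint_efforts": joint torques, N m; "tcp_pos": TCP position; "ee_rot": TCP orientation; "ft_force": force on the tool from outside, world axes, zero at the start; "torque": the same for the moment, N m; "finger_gap": finger opening in m.
Only numpy, scipy, OpenCV 4.12 (cv2) and the standard library are available. Lean on these libraries where they do the work, as an engineer would, in place of code of your own. Each camera call takes 0.05 s, during which the arm holds its last target. There are 200 camera calls.

## Working session

There is one attempt and no reset: what is moved stays moved. The work goes in short steps, Python scripts to look and compute and a tool call to move; the robot and the scene stay as the last step left them, time stands still between calls to the robot, and variables do not carry over. Pictures are saved under pics/ and viewed, about 12 in all and at most 16, crops included, and the job is handed in when it is done.

Besides the shell and the picture viewer there is one more tool, called after "Call:" in YAML: its name, and indented under it one key for each argument. move_arm: Moves the arm, as the interface text tells. Its arguments: {"type":"object","properties":{"moves":{"type":"array","items":{"type":"array","items":{"type":"number"}}},"grip_force":{"type":"number"}},"required":["moves"]}

```bash
mkdir -p pics; cat > h.py <<'E'
import numpy as np, cv2
from scipy.spatial.transform import Rotation as R
from bench import arm, imaging
def cam(name):
    s=arm.read_state(); im,d=imaging.camera(name); p=imaging.camera_params(name); K=np.array(p["camera_matrix"])
    if name=="wrist":
        T=np.eye(4);T[:3,:3]=R.from_quat(s["ee_rot"]).as_matrix();T[:3,3]=s["tcp_pos"]
        C=T@np.array(p["mount"])
    else:
        M=np.eye(4);M[:3,:3]=cv2.Rodrigues(np.array(p["rvec"],float))[0];M[:3,3]=np.ravel(p["tvec"]);C=np.linalg.inv(M)
    return im,d,K,C
def cloud(d,K,C):
    v,u=np.mgrid[:480,:640]; P=np.stack([(u-K[0,2])/K[0,0]*d,(v-K[1,2])/K[1,1]*d,d],-1)
    return P@C[:3,:3].T+C[:3,3]
def onplane(u,v,z,K,C):
    r=C[:3,:3]@np.array([(u-K[0,2])/K[0,0],(v-K[1,2])/K[1,1],1]); o=C[:3,3]
    return o+r*(z-o[2])/r[2]
def save(n,im): cv2.imwrite(f"pics/{n}.png",im[...,::-1])
def st():
    s=arm.read_state(); print({k:np.round(v,4).tolist() for k,v in s.items() if k in("t","tcp_pos","ee_rot","ft_force","finger_gap","joints")})
    return s
E
python3 - <<'E'
from h import *
st(); print(arm.hold_point_z)
for n in("top","side"):
    im,d,K,C=cam(n); save(n+"0",im); np.savez(n+"0",im=im,d=d,K=K,C=C); print(n,K[0,0],C.round(3).tolist())
E
```

```text
{'t': 0.0, 'joints': [-1.4348, 0.3839, 0.0438, 1.5996, -0.0179, 1.1612, -0.0499], 'tcp_pos': [0.1504, 0.6314, 0.2299], 'ee_rot': [0.1166, 0.9932, -0.0013, -0.0001], 'ft_force': [0.1689, 0.3022, -0.1826], 'finger_gap': 0.0853}
0.0187
top 621.535959440783 [[0.021, -0.986, 0.163, 0.316], [-1.0, -0.022, -0.005, -0.049], [0.009, -0.163, -0.987, 1.337], [0.0, 0.0, 0.0, 1.0]]
side 559.4418961656777 [[0.998, -0.049, 0.04, 0.482], [-0.062, -0.659, 0.749, -1.105], [-0.01, -0.75, -0.661, 1.053], [0.0, 0.0, 0.0, 1.0]]
```

View pics/top0.png

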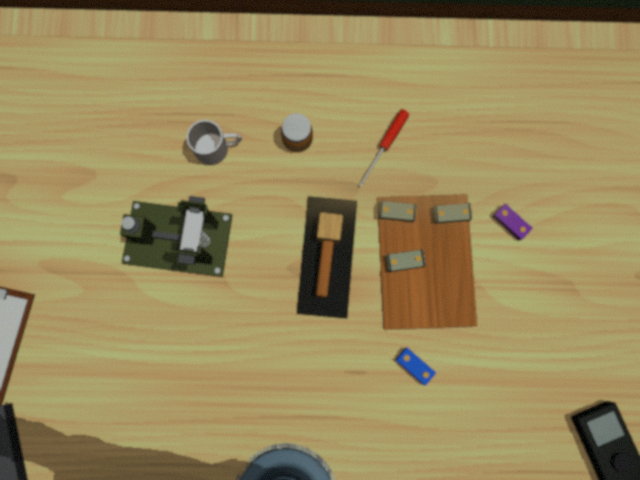

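View pics/side0.png

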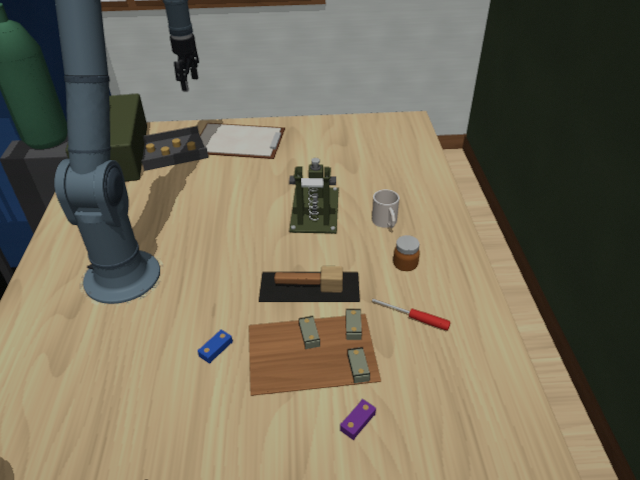

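The top view shows three grey cells on the board at (397,211), (452,212) and (405,260). The blue one at (415,366) and the purple one at (512,221) are look-alikes off the board. The magazine is at (190,230), its pin at (131,225), and the mallet at (327,250). Next I'll measure them and view an enlarged crop to confirm.

```bash
cat > m.py <<'E'
from h import *
def rects(mask,P,amin,K=None,C=None,z=None):
    n,l,s,c=cv2.connectedComponentsWithStats(mask.astype(np.uint8)); out=[]
    for i in range(1,n):
        if s[i,4]<amin: continue
        v,u=np.where(l==i)
        q=P[l==i] if z is None else np.array([onplane(a,b,z,K,C) for a,b in zip(u,v)])
        r=cv2.minAreaRect((q[:,:2]*1000).astype(np.float32))
        bp=cv2.boxPoints(r); e=[bp[1]-bp[0],bp[2]-bp[1]]; e=max(e,key=np.linalg.norm)
        print("px",c[i].round(0),"n",s[i,4],"ctr mm",np.round(r[0],1),"mean",(q[:,:2].mean(0)*1000).round(1),"size",np.round(sorted(r[1]),0),"ang",round(np.degrees(np.arctan2(e[1],e[0]))%180,1),"zmed",round(float(np.median(P[l==i][:,2])),4))
E
python3 - <<'E'
from m import *
f=np.load("top0.npz"); im,d,K,C=f["im"],f["d"],f["K"],f["C"]
P=cloud(d,K,C); x,y,z=P[...,0],P[...,1],P[...,2]
hsv=cv2.cvtColor(im,cv2.COLOR_RGB2HSV)
print("table",np.median(z[300:320,520:600]))
print("cells"); rects((z>.02)&(z<.04)&(d>0)&(np.arange(640)[None]>360),P,60)
print("mallet head"); m=(z>.04)&(z<.07)&(abs(np.arange(640)[None]-327)<25);m[:200]=0;m[310:]=0; rects(m,P,60)
print("handle"); m=(z>.02)&(z<.047)&(abs(np.arange(640)[None]-327)<25);m[:200]=0;m[310:]=0; rects(m,P,60)
print("mat"); m=(hsv[...,2]<60)&(z<.02)&(d>0); m[:,:290]=0;m[:,365:]=0;m[:180]=0;m[330:]=0; rects(cv2.morphologyEx(m.astype(np.uint8),cv2.MORPH_OPEN,np.ones((3,3))),P,500)
print("mag hi"); m=(z>.1)&(z<.25);m[:,:110]=0;m[:,245:]=0;m[:180]=0;m[290:]=0; rects(m,P,20)
print("base"); m=(z>.004)&(z<.4)&(d>0);m[:,:110]=0;m[:,245:]=0;m[:180]=0;m[290:]=0; rects(m,P,500)
a=cv2.resize(im[180:290,100:250],None,fx=4,fy=4,interpolation=2); b=cv2.resize(im[180:290,370:540][:,:],None,fx=4,fy=4,interpolation=2)
s=np.load("side0.npz")["im"]
save("crop1",cv2.resize(np.hstack([a,b]),(800,275)))
E
```

```text
table -0.0008372775502575314
cells
px [394. 129.] n 350 ctr mm [ 787.  -216.7] mean [ 787.1 -216.8] size [23. 98.] ang 148.7 zmed 0.0238
px [397. 211.] n 635 ctr mm [ 600.7 -222.5] mean [ 600.4 -222.5] size [37. 80.] ang 86.0 zmed 0.0294
px [452. 213.] n 627 ctr mm [ 599.6 -342.1] mean [ 598.9 -342. ] size [38. 81.] ang 95.8 zmed 0.0293
px [512. 221.] n 547 ctr mm [ 584.  -473.6] mean [ 584.4 -473.3] size [38. 79.] ang 45.9 zmed 0.0235
px [405. 260.] n 650 ctr mm [ 493.5 -240.4] mean [ 493.1 -239.8] size [37. 80.] ang 99.3 zmed 0.0293
px [415. 366.] n 609 ctr mm [ 272.6 -262.2] mean [ 272.8 -261.8] size [36. 80.] ang 50.5 zmed 0.0236
px [607. 444.] n 1845 ctr mm [ 124.5 -654. ] mean [ 128.1 -646.6] size [ 92. 153.] ang 23.1 zmed 0.0371
mallet head
px [327. 241.] n 961 ctr mm [500.5 -71.2] mean [527.8 -73.8] size [ 50. 175.] ang 174.2 zmed 0.0514
handle
px [324. 267.] n 674 ctr mm [474.1 -67. ] mean [473.8 -68.4] size [ 50. 124.] ang 172.8 zmed 0.04
mat
px [326. 270.] n 3506 ctr mm [490.  -73.3] mean [471.7 -72.8] size [105. 229.] ang 175.9 zmed 0.0037
mag hi
px [191. 230.] n 1608 ctr mm [526.4 192.2] mean [526.3 191.2] size [ 59. 132.] ang 173.7 zmed 0.1519
px [132. 226.] n 500 ctr mm [540.3 320.6] mean [538.3 317.1] size [45. 46.] ang 81.4 zmed 0.1111
base
px [176. 237.] n 6935 ctr mm [548.3 256.7] mean [527.9 242.1] size [172. 243.] ang 83.7 zmed 0.0131
```

View pics/crop1.png

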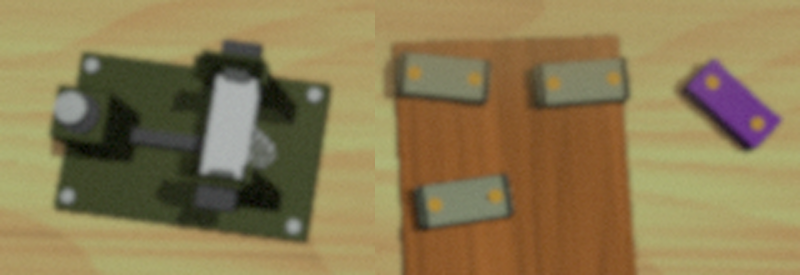

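Three cells are confirmed; the purple and blue ones are decoys. The mouth runs along about -6°, with the pin towards +y. I'll go above the magazine first for a close look.

```bash
cat > plan.py <<'E'
from h import *
import sys
def plan(*ts, start=None):
    """ts: (x,y,z,yaw_deg of tool y). prints shift cm + rotvec, each call starting where last ended"""
    s=arm.read_state(); p=np.array(s["tcp_pos"]); r=R.from_quat(s["ee_rot"])
    m=r.as_matrix(); print("now",p.round(4),"yaw",np.degrees(np.arctan2(m[1,1],m[0,1])).round(2),"tilt",np.degrees(np.arccos(-m[2,2])).round(2),"F",np.round(s["ft_force"],1),"gap",round(s["finger_gap"],4),"j",np.round(s["joints"],2),"t",s["t"])
    for t in ts:
        a=np.radians(t[3]); y=np.array([np.cos(a),np.sin(a),0]); z=np.array([0,0,-1]); x=np.cross(y,z)
        g=R.from_matrix(np.stack([x,y,z],1)); q=np.array(t[:3])
        print("->",t,(r.inv().apply(q-p)*100).round(2),(r.inv()*g).as_rotvec().round(4),"rows",np.ceil(max(np.linalg.norm(q-p)/.0417,(r.inv()*g).magnitude()/.125)))
        p,r=q,g
if __name__=="__main__": plan(*[tuple(float(k) for k in a.split(",")) for a in sys.argv[1:]])
E
python3 plan.py 0.5,0.19,0.36,84
python3 - <<'E'
from m import *
print(np.array(imaging.camera_params("wrist")["mount"]).round(3))
f=np.load("top0.npz"); im,d,K,C=f["im"],f["d"],f["K"],f["C"]
P=cloud(d,K,C); z=P[...,2]; hsv=cv2.cvtColor(im,cv2.COLOR_RGB2HSV)
print("pin"); m=(z>.125)&(z<.15)&(d>0);m[:,140:]=0;m[:,:110]=0;rects(m,P,20)
m=((hsv[...,2]<60)|(z>.02))&(d>0); m[:,:290]=0;m[:,365:]=0;m[:180]=0;m[330:]=0
print("mat");rects(cv2.morphologyEx(m.astype(np.uint8),cv2.MORPH_OPEN,np.ones((3,3))),P,500,K,C,.004)
E
```

```text
now [0.1504 0.6315 0.23  ] yaw 76.61 tilt 0.13 F [-0.2 -0.1  0.2] gap 0.0851 j [-1.43  0.38  0.04  1.6  -0.02  1.16 -0.05] t 0.1
-> (0.5, 0.19, 0.36, 84.0) [-44.24 -34.88 -12.91] [-0.0024 -0.     -0.129 ] rows 14.0
[[ 0.001 -0.952 -0.308  0.079]
 [ 1.     0.001  0.001 -0.   ]
 [-0.001 -0.308  0.952 -0.142]
 [ 0.     0.     0.     1.   ]]
pin
px [128. 223.] n 146 ctr mm [540.3 320.6] mean [540.1 320.1] size [24. 25.] ang 58.4 zmed 0.1373
mat
px [326. 264.] n 4807 ctr mm [490.  -73.2] mean [484.9 -73. ] size [105. 229.] ang 175.9 zmed 0.005
```

Call:
move_arm:
  moves:
    - [-3,-2.4,-4,0,0,-0.06,1]
    - [-6,-4.8,-8,0,0,-0.129,1]
    - [-44.2,-34.9,-12.9,0,0,-0.129,1]
    - [-44.2,-34.9,-12.9,0,0,-0.129,1]
    - [-44.2,-34.9,-12.9,0,0,-0.129,1]
    - [-44.2,-34.9,-12.9,0,0,-0.129,1]
    - [-44.2,-34.9,-12.9,0,0,-0.129,1]
    - [-44.2,-34.9,-12.9,0,0,-0.129,1]

```text
t: 0.77
tcp_pos: [0.3405, 0.3904, 0.3249]
ee_rot: [0.052, 0.999, -0.0, -0.0]
ft_force: [0.8, 1.9, 0.9]
finger_gap: 0.0853
```

```bash
python3 plan.py 0.5,0.19,0.36,84
```

```text
now [0.3405 0.3904 0.3249] yaw 84.0 tilt 0.05 F [0.8 1.9 0.9] gap 0.0853 j [-1.12  0.06  0.19  1.8  -0.01  1.29  0.54] t 0.7667
-> (0.5, 0.19, 0.36, 84.0) [-17.96 -18.26  -3.51] [-0.0006 -0.0005  0.0001] rows 7.0
```

Call:
move_arm:
  moves:
    - [-18,-18.3,-3.5,0,0,0,1]
    - [-18,-18.3,-3.5,0,0,0,1]
    - [-18,-18.3,-3.5,0,0,0,1]
    - [-18,-18.3,-3.5,0,0,0,1]
    - [-18,-18.3,-3.5,0,0,0,1]
    - [-18,-18.3,-3.5,0,0,0,1]
    - [-18,-18.3,-3.5,0,0,0,1]
    - [-18,-18.3,-3.5,0,0,0,1]

```text
t: 1.43
tcp_pos: [0.5022, 0.1864, 0.3605]
ee_rot: [0.057, 0.998, -0.001, 0.001]
ft_force: [0.2, -0.7, -0.3]
finger_gap: 0.0848
```

```bash
python3 - <<'E'
from m import *
st()
im,d,K,C=cam("wrist"); save("w1",im); np.savez("w1",im=im,d=d,K=K,C=C)
P=cloud(d,K,C); z=P[...,2]
rects((z>.13)&(z<.155)&(d>0)&(abs(P[...,1]-.32)<.04),P,50)
rects((z>.14)&(z<.152)&(d>0)&(P[...,1]<.27),P,100)
rects((z>.155)&(z<.2)&(d>0)&(P[...,1]<.27),P,50)
E
python3 plan.py
```

```text
{'t': 1.4333, 'joints': [-0.8485, 0.0688, 0.4407, 1.7218, -0.0283, 1.3568, 1.0532], 'tcp_pos': [0.5022, 0.1864, 0.3605], 'ee_rot': [0.0574, 0.9984, -0.0005, 0.0008], 'ft_force': [0.1515, -0.7188, -0.3096], 'finger_gap': 0.0848}
px [476. 229.] n 707 ctr mm [539.8 318.6] mean [538.9 318.1] size [25. 25.] ang 176.2 zmed 0.1366
px [330. 236.] n 3435 ctr mm [528.1 192. ] mean [527.1 190.1] size [43. 80.] ang 173.4 zmed 0.1478
px [331. 182.] n 2120 ctr mm [477.9 195.3] mean [477.4 195.7] size [36. 57.] ang 83.7 zmed 0.1675
px [330. 293.] n 2020 ctr mm [573.5 184.7] mean [568.9 185.3] size [37. 58.] ang 83.4 zmed 0.173
now [0.5004 0.1897 0.3599] yaw 83.72 tilt 0.03 F [0.5 0.9 0.1] gap 0.0853 j [-0.85  0.07  0.44  1.72 -0.03  1.36  1.05] t 1.4833
```

View pics/w1.png

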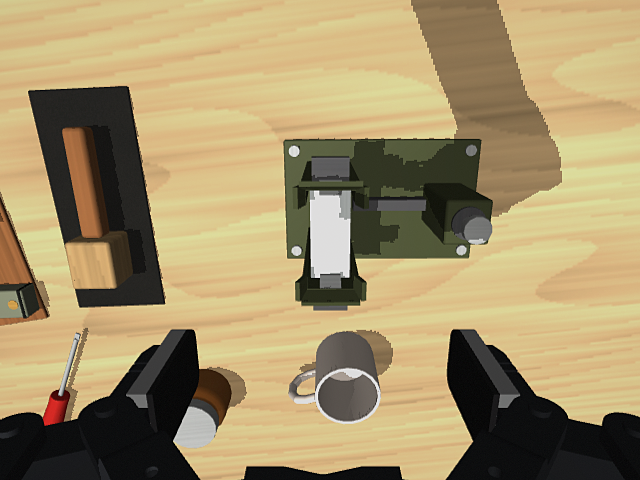

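The wrist view shows the mouth at (330,236), with the white floor plate between the two end walls and their lips. The pin is at (476,229). The arm was still settling, so I'll remeasure.

```bash
python3 - <<'E'
from m import *
im,d,K,C=cam("wrist"); np.savez("w1",im=im,d=d,K=K,C=C)
P=cloud(d,K,C); z=P[...,2]; hsv=cv2.cvtColor(im,cv2.COLOR_RGB2HSV)
rects((z>.13)&(z<.155)&(d>0)&(abs(P[...,1]-.32)<.04),P,50)
print("floor");m=(z>.14)&(z<.152)&(d>0)&(P[...,1]<.27)&(hsv[...,2]>150)&(hsv[...,1]<40);rects(m,P,100)
print("walls/guides");rects((z>.155)&(z<.2)&(d>0)&(P[...,1]<.27),P,50)
print("base");m=(z>.005)&(z<.014)&(d>0)&(P[...,1]>.1)&(hsv[...,2]<110);rects(cv2.morphologyEx(m.astype(np.uint8),3,np.ones((15,15))),P,1000)
m=((hsv[...,2]<60)|(z>.02))&(d>0)&(P[...,1]<.03)&(P[...,0]<.65);m[:,:20]=0;m[:,170:]=0;m[:80]=0;m[315:]=0
print("mat");rects(cv2.morphologyEx(m.astype(np.uint8),cv2.MORPH_OPEN,np.ones((5,5))),P,500,K,C,.004)
print("mallet");m=(z>.02)&(z<.07)&(d>0);m[:,:50]=0;m[:,170:]=0;m[:80]=0;m[300:]=0;rects(m,P,500)
print("head");rects(m&(z>.047),P,500)
E
python3 plan.py 0.57,-0.22,.25,-4
```

```text
px [472. 233.] n 699 ctr mm [539.5 318.9] mean [538.9 318.1] size [25. 25.] ang 47.7 zmed 0.1366
floor
px [326. 237.] n 3176 ctr mm [526.3 190. ] mean [525.  190.1] size [34. 77.] ang 173.6 zmed 0.1477
walls/guides
px [326. 185.] n 2110 ctr mm [478.  195.2] mean [477.4 195.6] size [36. 58.] ang 84.0 zmed 0.1681
px [326. 296.] n 2006 ctr mm [573.5 184.8] mean [568.9 185.4] size [38. 57.] ang 83.4 zmed 0.1727
base
px [380. 195.] n 14731 ctr mm [514.7 251.6] mean [521.3 253.9] size [173. 220.] ang 83.5 zmed 0.0099
mat
px [ 96. 195.] n 20126 ctr mm [500.4 -75.4] mean [490.6 -73.5] size [111. 257.] ang 175.9 zmed 0.0041
mallet
px [ 88. 221.] n 6177 ctr mm [499.2 -72.3] mean [510.5 -69.1] size [ 50. 175.] ang 174.3 zmed 0.0408
head
px [ 88. 266.] n 2219 ctr mm [558.6 -78.6] mean [557.4 -76.9] size [50. 56.] ang 174.2 zmed 0.0534
now [0.4991 0.192  0.3595] yaw 83.96 tilt 0.09 F [-1.4  0.6  0.4] gap 0.0853 j [-0.85  0.07  0.43  1.72 -0.03  1.36  1.05] t 1.5333
-> (0.57, -0.22, 0.25, -4.0) [-11.4  -40.23  10.93] [-1.1000e-03 -1.4000e-03  1.5352e+00] rows 13.0
```

Call:
move_arm:
  moves:
    - [-11.4,-40.2,10.9,0,0,1.535,1]
    - [-11.4,-40.2,10.9,0,0,1.535,1]
    - [-11.4,-40.2,10.9,0,0,1.535,1]
    - [-11.4,-40.2,10.9,0,0,1.535,1]
    - [-11.4,-40.2,10.9,0,0,1.535,1]
    - [-11.4,-40.2,10.9,0,0,1.535,1]
    - [-11.4,-40.2,10.9,0,0,1.535,1]
    - [-11.4,-40.2,10.9,0,0,1.535,1]

```text
t: 2.2
tcp_pos: [0.5549, -0.1241, 0.2749]
ee_rot: [0.525, 0.851, 0.001, -0.001]
ft_force: [1.7, 0.5, -0.3]
finger_gap: 0.0854
```

```bash
python3 plan.py 0.5,-0.23,.20,9
```

```text
now [ 0.5549 -0.1241  0.2749] yaw 26.68 tilt 0.13 F [ 1.7  0.5 -0.3] gap 0.0854 j [-0.5   0.23  0.75  1.78 -0.17  1.2   0.77] t 2.2
-> (0.5, -0.23, 0.2, 9.0) [-7.02 -9.66  7.47] [ 1.000e-04 -2.300e-03  3.085e-01] rows 4.0
```

Call:
move_arm:
  moves:
    - [-7,-9.7,7.5,0,0,0.3085,1]
    - [-7,-9.7,7.5,0,0,0.3085,1]
    - [-7,-9.7,7.5,0,0,0.3085,1]
    - [-7,-9.7,7.5,0,0,0.3085,1]
    - [-7,-9.7,7.5,0,0,0.3085,1]
    - [-7,-9.7,7.5,0,0,0.3085,1]
    - [-7,-9.7,7.5,0,0,0.3085,1]
    - [-7,-9.7,7.5,0,0,0.3085,1]

```text
t: 2.87
tcp_pos: [0.5018, -0.2293, 0.2016]
ee_rot: [0.647, 0.762, 0.001, 0.0]
ft_force: [-0.6, -0.5, 0.4]
finger_gap: 0.0854
```

```bash
cat > cells.py <<'E'
from m import *
import time
cam("wrist"); im,d,K,C=cam("wrist"); P=cloud(d,K,C); z=P[...,2]; hsv=cv2.cvtColor(im,cv2.COLOR_RGB2HSV)
import sys
if len(sys.argv)>1: save(sys.argv[1],im)
m=(z>.024)&(z<.036)&(d>0)&(hsv[...,1]<230)&(d>.15); rects(cv2.morphologyEx(m.astype(np.uint8),2,np.ones((3,3))),P,800)
E
python3 cells.py w2; python3 plan.py
```

```text
px [452. 232.] n 4956 ctr mm [ 600.4 -225.3] mean [ 599.4 -223.2] size [37. 80.] ang 85.8 zmed 0.0297
px [308. 233.] n 4816 ctr mm [ 492.6 -242.9] mean [ 492.5 -241. ] size [36. 80.] ang 99.1 zmed 0.0296
px [414. 367.] n 3689 ctr mm [ 598.9 -344.6] mean [ 597.8 -342.1] size [37. 81.] ang 95.7 zmed 0.0296
now [ 0.5014 -0.2301  0.2017] yaw 9.28 tilt 0.11 F [-0.1  0.4 -0.4] gap 0.0854 j [-0.35  0.29  0.83  1.9  -0.25  1.05  0.74] t 2.9667
```

View pics/w2.png

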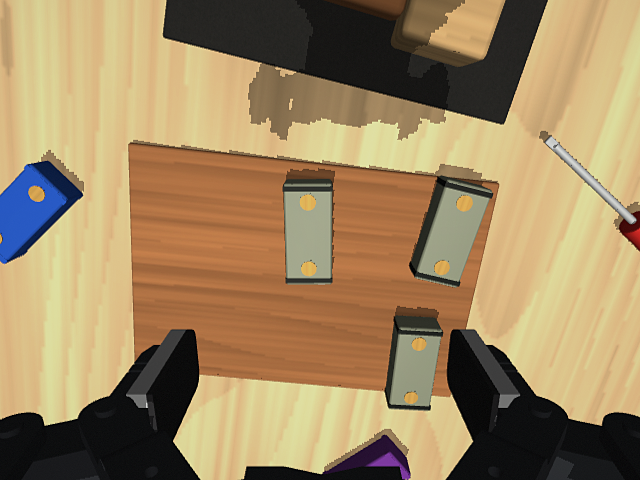

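Two other cells are visible at (452,232) and (414,367). The target, at (308,233), reads world (0.4927,-0.242) at 99.1°, which agrees with the top camera. I'll descend on it.

```bash
python3 plan.py 0.4928,-0.242,.06,9.1 0.4928,-0.242,.008,9.1 0.4928,-0.242,.25,9.1
```

```text
now [ 0.5014 -0.2301  0.2017] yaw 9.28 tilt 0.11 F [-0.1  0.4 -0.4] gap 0.0854 j [-0.35  0.29  0.83  1.9  -0.25  1.05  0.74] t 2.9667
-> (0.4928, -0.242, 0.06, 9.1) [-1.04 -1.07 14.17] [ 0.0019 -0.0001  0.0031] rows 4.0
-> (0.4928, -0.242, 0.008, 9.1) [0.  0.  5.2] [0. 0. 0.] rows 2.0
-> (0.4928, -0.242, 0.25, 9.1) [  0.    0.  -24.2] [0. 0. 0.] rows 6.0
```

Call:
move_arm:
  moves:
    - [-1.04,-1.07,3,0,0,0.003,1]
    - [-1.04,-1.07,7,0,0,0.003,1]
    - [-1.04,-1.07,11,0,0,0.003,1]
    - [-1.04,-1.07,14.2,0,0,0.003,1]
    - [-1.04,-1.07,17,0,0,0.003,1]
    - [-1.04,-1.07,19.4,0,0,0.003,1]
    - [-1.04,-1.07,19.4,0,0,0.003,1]
    - [-1.04,-1.07,19.4,0,0,0.003,1]

```text
t: 3.63
tcp_pos: [0.4904, -0.243, 0.0063]
ee_rot: [0.65, 0.76, -0.0, -0.001]
ft_force: [-0.6, 0.1, 0.1]
finger_gap: 0.0855
```

Call:
move_arm:
  moves:
    - [0,0,0,0,0,0,-1]
    - [0,0,0,0,0,0,-1]
    - [0,0,0,0,0,0,-1]
    - [0,0,0,0,0,0,-1]
    - [0,0,0,0,0,0,-1]
    - [0,0,0,0,0,0,-1]
    - [0,0,0,0,0,0,-1]
    - [0,0,0,0,0,0,-1]
  grip_force: 80

```text
t: 4.3
tcp_pos: [0.4924, -0.2449, 0.0089]
ee_rot: [0.65, 0.76, 0.001, 0.002]
ft_force: [-0.5, 0.9, 6.2]
finger_gap: 0.0346
```

```bash
python3 plan.py
```

```text
now [ 0.4924 -0.2449  0.0089] yaw 8.85 tilt 0.21 F [-0.5  0.9  6.2] gap 0.0346 j [-0.14  0.59  0.64  2.   -0.54  0.71  0.99] t 4.3
```

Call:
move_arm:
  moves:
    - [0,0,-0.5,0,0,0,-1]
    - [0,0,-1.5,0,0,0,-1]
    - [0,0,-4,0,0,0,-1]
    - [0,0,-8,0,0,0,-1]
    - [0,0,-12,0,0,0,-1]
    - [0,0,-16,0,0,0,-1]
    - [0,0,-20,0,0,0,-1]
    - [0,0,-24,0,0,0,-1]

```text
t: 4.97
tcp_pos: [0.4893, -0.2442, 0.249]
ee_rot: [0.651, 0.759, -0.0, -0.001]
ft_force: [0.9, 0.3, -0.6]
finger_gap: 0.0345
```

```bash
python3 - <<'E'
from m import *
cam("wrist");im,d,K,C=cam("wrist"); save("w3",im)
T=np.linalg.inv(np.r_[np.c_[R.from_quat(arm.read_state()["ee_rot"]).as_matrix(),np.array(arm.read_state()["tcp_pos"])],[[0,0,0,1]]])
P=cloud(d,K,C); L=P@T[:3,:3].T+T[:3,3]
m=(d>0)&(abs(L[...,1])<.02)&(L[...,2]>-.05)&(L[...,2]<.03); print("tool-frame:"); rects(m,L,300)
E
python3 plan.py 0.526,0.19,.25,83.8
```

```text
tool-frame:
px [323. 344.] n 28965 ctr mm [1.4 0. ] mean [ 7.5 -0.3] size [40. 81.] ang 179.9 zmed -0.0236
now [ 0.4945 -0.2472  0.2548] yaw 8.79 tilt 0.84 F [ 0.2 -0.6 -0.5] gap 0.0342 j [-0.38  0.22  0.89  1.85 -0.19  1.14  0.73] t 5.0667
-> (0.526, 0.19, 0.25, 83.8) [42.73  9.79  0.39] [ 0.0082  0.0134 -1.3092] rows 11.0
```

View pics/w3.png

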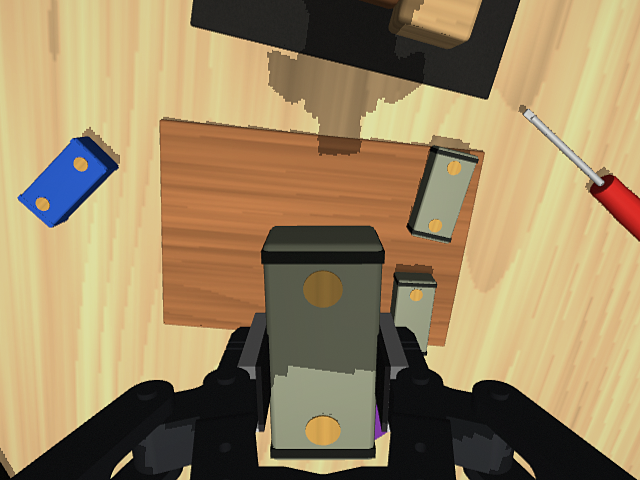

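The cell is held squarely, with its centre about 1.4 mm off along tool x and its top 23.6 mm behind the TCP. I'll carry it to above the mouth.

Call:
move_arm:
  moves:
    - [1.5,0.4,0,0,0,-0.06,-1]
    - [4.5,1,0,0,0,-0.18,-1]
    - [42.7,9.9,0.4,0.008,0.013,-1.309,-1]
    - [42.7,9.9,0.4,0.008,0.013,-1.309,-1]
    - [42.7,9.9,0.4,0.008,0.013,-1.309,-1]
    - [42.7,9.9,0.4,0.008,0.013,-1.309,-1]
    - [42.7,9.9,0.4,0.008,0.013,-1.309,-1]
    - [42.7,9.9,0.4,0.008,0.013,-1.309,-1]

```text
t: 5.73
tcp_pos: [0.5095, 0.0539, 0.2427]
ee_rot: [0.236, 0.972, 0.0, -0.007]
ft_force: [0.7, -0.1, -0.6]
finger_gap: 0.0344
```

```bash
python3 plan.py 0.5274,0.19,.25,83.8
```

```text
now [0.5095 0.0539 0.2427] yaw 62.65 tilt 0.77 F [ 0.7 -0.1 -0.6] gap 0.0344 j [-0.72  0.12  0.58  1.93 -0.08  1.13  0.99] t 5.7333
-> (0.5274, 0.19, 0.25, 83.8) [ 4.68 12.91 -0.71] [-0.0004 -0.0135 -0.3692] rows 4.0
```

Call:
move_arm:
  moves:
    - [4.7,12.9,-0.7,0,-0.0135,-0.369,-1]
    - [4.7,12.9,-0.7,0,-0.0135,-0.369,-1]
    - [4.7,12.9,-0.7,0,-0.0135,-0.369,-1]
    - [4.7,12.9,-0.7,0,-0.0135,-0.369,-1]
    - [4.7,12.9,-0.7,0,-0.0135,-0.369,-1]
    - [4.7,12.9,-0.7,0,-0.0135,-0.369,-1]
    - [4.7,12.9,-0.7,0,-0.0135,-0.369,-1]
    - [4.7,12.9,-0.7,0,-0.0135,-0.369,-1]

```text
t: 6.4
tcp_pos: [0.5303, 0.1846, 0.251]
ee_rot: [0.06, 0.998, -0.001, 0.001]
ft_force: [-0.9, -0.1, -0.4]
finger_gap: 0.0343
```

```bash
cat > hold.py <<'E'
from m import *
import sys
cam("wrist");im,d,K,C=cam("wrist"); s=arm.read_state(); T=np.eye(4);T[:3,:3]=R.from_quat(s["ee_rot"]).as_matrix();T[:3,3]=s["tcp_pos"];T=np.linalg.inv(T)
if len(sys.argv)>1: save(sys.argv[1],im)
P=cloud(d,K,C); L=P@T[:3,:3].T+T[:3,3]
m=(d>0)&(abs(L[...,1])<.02)&(L[...,2]>-.05)&(L[...,2]<.03); print("cell in tool frame:"); rects(m,L,300)
print("guides world");rects((P[...,2]>.155)&(P[...,2]<.19)&(d>0)&(L[...,2]>.03),P,200)
E
python3 hold.py w4;python3 plan.py 0.5274,0.19,.25,83.8
```

```text
cell in tool frame:
px [323. 344.] n 29039 ctr mm [ 1.8 -0. ] mean [ 8.1 -0.1] size [40. 81.] ang 0.3 zmed -0.0206
guides world
px [331. 161.] n 4959 ctr mm [477.9 195.3] mean [477.7 195.5] size [36. 58.] ang 83.6 zmed 0.1697
now [0.5308 0.1849 0.2515] yaw 83.08 tilt 0.18 F [ 0.1  0.1 -1.2] gap 0.0345 j [-0.82  0.21  0.47  1.81 -0.1   1.14  1.13] t 6.5
-> (0.5274, 0.19, 0.25, 83.8) [0.4  0.46 0.15] [-0.0004  0.0032 -0.0125] rows 1.0
```

View pics/w4.png

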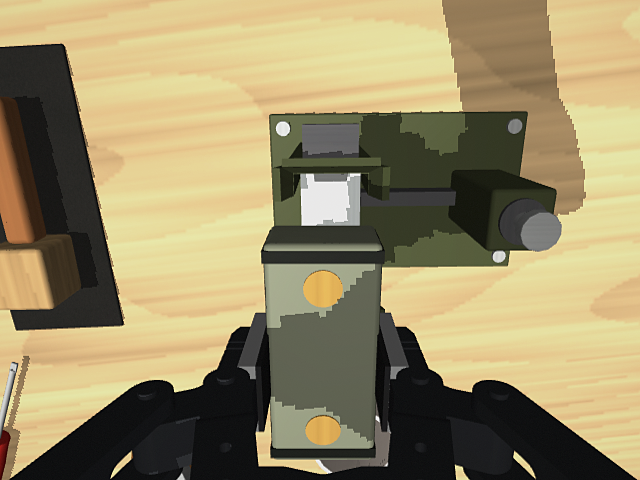

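Call:
move_arm:
  moves:
    - [0.37,0.45,0,0,0.003,-0.0125,-1]
    - [0.37,0.45,0,0,0.003,-0.0125,-1]
    - [0.37,0.45,1,0,0.003,-0.0125,-1]
    - [0.37,0.45,2,0,0.003,-0.0125,-1]
    - [0.37,0.45,4,0,0.003,-0.0125,-1]
    - [0.37,0.45,5.5,0,0.003,-0.0125,-1]
    - [0.37,0.45,6,0,0.003,-0.0125,-1]
    - [0.37,0.45,6,0,0.003,-0.0125,-1]

```text
t: 7.17
tcp_pos: [0.5261, 0.1912, 0.1891]
ee_rot: [0.052, 0.999, -0.001, -0.002]
ft_force: [0.4, -0.3, -0.9]
finger_gap: 0.0345
```

```bash
python3 hold.py;python3 plan.py 0.5276,0.1898,.168,83.8
```

```text
cell in tool frame:
px [323. 333.] n 31511 ctr mm [7.7 0. ] mean [11.8 -0. ] size [40. 92.] ang 180.0 zmed -0.0196
guides world
px [318. 163.] n 3464 ctr mm [469.3 196.2] mean [468.8 196.2] size [19. 30.] ang 83.7 zmed 0.1576
now [0.5281 0.1919 0.1916] yaw 83.99 tilt 0.04 F [-0.4  0.2 -0.5] gap 0.0346 j [-0.81  0.27  0.45  1.87 -0.14  1.03  1.16] t 7.2667
-> (0.5276, 0.1898, 0.168, 83.8) [ 0.03 -0.21  2.36] [-0.0002  0.0007  0.0033] rows 1.0
```

Call:
move_arm:
  moves:
    - [0,-0.15,0,0,0,0.003,-1]
    - [0,-0.15,0.5,0,0,0.003,-1]
    - [0,-0.15,1,0,0,0.003,-1]
    - [0,-0.15,1.5,0,0,0.003,-1]
    - [0,-0.15,2,0,0,0.003,-1]
    - [0,-0.15,2.4,0,0,0.003,-1]
    - [0,-0.15,2.7,0,0,0.003,-1]
    - [0,-0.15,2.7,0,0,0.003,-1]
  grip_force: 110

```text
t: 7.93
tcp_pos: [0.5276, 0.1906, 0.1642]
ee_rot: [0.054, 0.999, -0.0, 0.0]
ft_force: [-0.2, 0.7, -1.2]
finger_gap: 0.0338
```

```bash
python3 plan.py 0.5276,0.1898,.123,83.8; python3 -c "
from h import *
print(np.round(arm.read_state()['torque'],2));im,d,K,C=cam('wrist');save('w5',im);im,d,K,C=cam('side');save('s1',cv2.resize(im[130:240,250:400],None,fx=5,fy=5))"; python3 plan.py
```

```text
now [0.5276 0.1906 0.1642] yaw 83.83 tilt 0.01 F [-0.2  0.7 -1.2] gap 0.0338 j [-0.8   0.3   0.45  1.9  -0.16  0.98  1.18] t 7.9333
-> (0.5276, 0.1898, 0.123, 83.8) [-0.01 -0.08  4.12] [-0.0002  0.0001  0.0005] rows 1.0
[0.07 0.07 0.07]
now [0.5275 0.1906 0.1644] yaw 83.83 tilt 0.01 F [-1.   0.  -1.4] gap 0.0339 j [-0.8   0.3   0.45  1.9  -0.16  0.98  1.18] t 8.0333
```

View pics/s1.png

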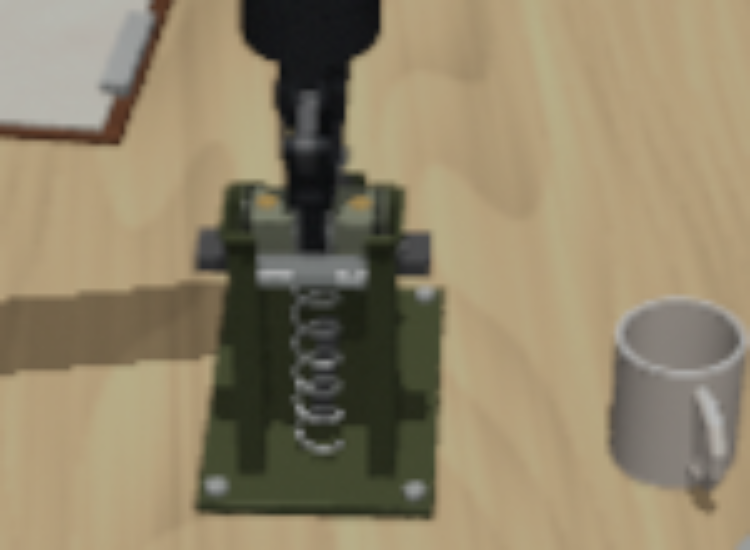

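The cell sits in the mouth between the guides, with no side force. I'll push it down past the lips.

Call:
move_arm:
  moves:
    - [0,0,0.6,0,0,0,-1]
    - [0,0,1.2,0,0,0,-1]
    - [0,0,1.8,0,0,0,-1]
    - [0,0,2.4,0,0,0,-1]
    - [0,0,3,0,0,0,-1]
    - [0,0,3.6,0,0,0,-1]
    - [0,0,4.1,0,0,0,-1]
    - [0,0,4.3,0,0,0,-1]

```text
t: 8.7
tcp_pos: [0.5286, 0.1909, 0.1223]
ee_rot: [0.054, 0.999, 0.001, 0.001]
ft_force: [-2.5, -0.4, 4.9]
finger_gap: 0.0335
```

```bash
python3 plan.py; python3 hold.py w6; python3 plan.py
```

```text
now [0.5286 0.1909 0.1223] yaw 83.8 tilt 0.14 F [-2.5 -0.4  4.9] gap 0.0335 j [-0.78  0.36  0.43  1.92 -0.19  0.89  1.21] t 8.7
cell in tool frame:
px [320. 197.] n 11747 ctr mm [59.1  0. ] mean [58.3 -0.5] size [20. 40.] ang 90.1 zmed -0.0357
px [325. 363.] n 27366 ctr mm [ 3.3 -0. ] mean [2.2 0.9] size [40. 86.] ang 0.0 zmed -0.0207
guides world
now [0.5286 0.1909 0.1221] yaw 83.8 tilt 0.14 F [-0.1  0.8  1.2] gap 0.0338 j [-0.78  0.36  0.43  1.92 -0.19  0.89  1.21] t 8.8
```

View pics/w6.png

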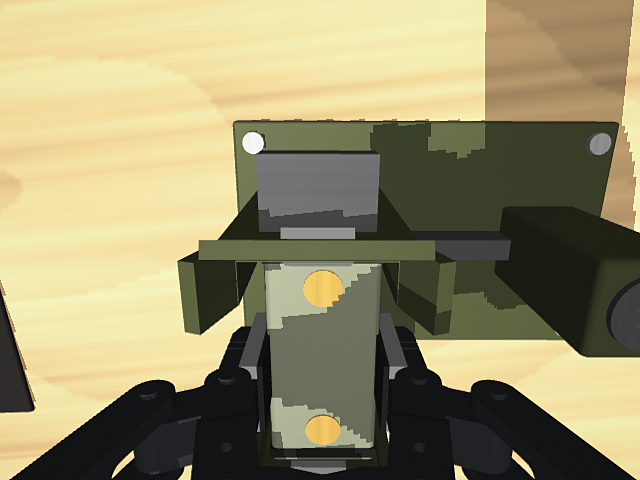

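```bash
python3 -c "
from h import *
f=np.load('w1.npz');P=cloud(f['d'],f['K'],f['C']);print(P[205,380:425:6].round(3))"
```

```text
[[0.529 0.251 0.029]
 [0.53  0.258 0.027]
 [0.53  0.264 0.029]
 [0.531 0.271 0.03 ]
 [0.532 0.278 0.03 ]
 [0.533 0.284 0.029]
 [0.534 0.291 0.028]
 [0.534 0.298 0.03 ]]
```

Call:
move_arm:
  moves:
    - [0,0,0.15,0,0,0,-1]
    - [0,0,0.2,0,0,0,-1]
    - [0,0,0.2,0,0,0,-1]
    - [0,0,0.2,0,0,0,-1]
    - [0,0,0.2,0,0,0,0.2]
    - [0,0,0.2,0,0,0,0.2]
    - [0,0,0.2,0,0,0,0.2]
    - [0,0,0.2,0,0,0,0.2]

```text
t: 9.47
tcp_pos: [0.5272, 0.1901, 0.1191]
ee_rot: [0.054, 0.999, -0.0, -0.0]
ft_force: [0.3, 0.3, 0.3]
finger_gap: 0.0513
```

```bash
python3 hold.py; python3 plan.py
```

```text
cell in tool frame:
px [322. 205.] n 12532 ctr mm [58.1  0. ] mean [57.2 -0.1] size [20. 40.] ang 90.0 zmed -0.0384
px [326. 364.] n 24502 ctr mm [ 2. -0.] mean [6.2 1.1] size [40. 85.] ang 0.0 zmed -0.0294
guides world
now [0.5275 0.1903 0.1193] yaw 83.83 tilt 0.03 F [-0.7 -0.5 -0. ] gap 0.0513 j [-0.78  0.37  0.43  1.93 -0.19  0.89  1.21] t 9.5667
```

The cell top now sits at z=0.149, just under the lips, so it is held. I'll retract and go to the next cell.

```bash
python3 plan.py 0.5275,.1903,.25,83.8 .565,-.02,.25,40 .605,-.215,.2,-4
```

```text
now [0.5275 0.1903 0.1193] yaw 83.83 tilt 0.03 F [-0.7 -0.5 -0. ] gap 0.0513 j [-0.78  0.37  0.43  1.93 -0.19  0.89  1.21] t 9.5667
-> (0.5275, 0.1903, 0.25, 83.8) [ -0.    -0.   -13.07] [-0.0005  0.0001  0.0005] rows 4.0
-> (0.565, -0.02, 0.25, 40.0) [ -6.  -20.5   0. ] [0.     0.     0.7645] rows 7.0
-> (0.605, -0.215, 0.2, -4.0) [-17.51  -9.47   5.  ] [0.     0.     0.7679] rows 7.0
```

Call:
move_arm:
  moves:
    - [0,0,-1,0,0,0,0.2]
    - [0,0,-3,0,0,0,0.2]
    - [0,0,-6,0,0,0,0.2]
    - [0,0,-10,0,0,0,0.6]
    - [0,0,-13,0,0,0,1]
    - [0,0,-13,0,0,0,1]

```text
t: 10.07
tcp_pos: [0.5327, 0.1919, 0.2584]
ee_rot: [0.054, 0.998, 0.004, 0.007]
ft_force: [-0.0, 0.5, 0.9]
finger_gap: 0.0843
```

Call:
move_arm:
  moves:
    - [-6,-20.5,0,0,0,0.7645,1]
    - [-6,-20.5,0,0,0,0.7645,1]
    - [-6,-20.5,0,0,0,0.7645,1]
    - [-6,-20.5,0,0,0,0.7645,1]
    - [-6,-20.5,0,0,0,0.7645,1]
    - [-6,-20.5,0,0,0,0.7645,1]
    - [-6,-20.5,0,0,0,0.7645,1]
    - [-6,-20.5,0,0,0,0.7645,1]

```text
t: 10.73
tcp_pos: [0.5654, -0.0199, 0.2501]
ee_rot: [0.422, 0.907, 0.001, 0.0]
ft_force: [0.5, 0.9, -0.5]
finger_gap: 0.0854
```

Call:
move_arm:
  moves:
    - [-17.5,-9.5,5,0,0,0.768,1]
    - [-17.5,-9.5,5,0,0,0.768,1]
    - [-17.5,-9.5,5,0,0,0.768,1]
    - [-17.5,-9.5,5,0,0,0.768,1]
    - [-17.5,-9.5,5,0,0,0.768,1]
    - [-17.5,-9.5,5,0,0,0.768,1]
    - [-17.5,-9.5,5,0,0,0.768,1]
    - [-17.5,-9.5,5,0,0,0.768,1]

```text
t: 11.4
tcp_pos: [0.6061, -0.2118, 0.1989]
ee_rot: [0.729, 0.685, 0.001, -0.001]
ft_force: [-0.6, 0.8, 0.0]
finger_gap: 0.0852
```

```bash
python3 cells.py; python3 plan.py .6004,-.2245,.008,-4.2
```

```text
px [316. 238.] n 4830 ctr mm [ 600.4 -225.1] mean [ 600.7 -223.1] size [36. 80.] ang 85.4 zmed 0.0296
px [576. 224.] n 981 ctr mm [ 797.9 -225.4] mean [ 796.8 -224.7] size [11. 71.] ang 149.9 zmed 0.0252
px [323. 375.] n 3625 ctr mm [ 599.  -344.7] mean [ 599.  -342.2] size [36. 80.] ang 95.7 zmed 0.0295
now [ 0.6065 -0.2108  0.1995] yaw -3.47 tilt 0.16 F [0.3 0.9 0.7] gap 0.0857 j [-0.36  0.51  0.84  1.68 -0.42  1.14  0.54] t 11.5
-> (0.6004, -0.2245, 0.008, -4.2) [-1.46 -0.54 19.15] [ 0.0008 -0.0027  0.0128] rows 5.0
```

Call:
move_arm:
  moves:
    - [-1.36,-0.54,3,0,0,0.013,1]
    - [-1.36,-0.54,7,0,0,0.013,1]
    - [-1.36,-0.54,11,0,0,0.013,1]
    - [-1.36,-0.54,14.2,0,0,0.013,1]
    - [-1.36,-0.54,17,0,0,0.013,1]
    - [-1.36,-0.54,19.1,0,0,0.013,1]
    - [-1.36,-0.54,19.1,0,0,0.013,1]
    - [-1.36,-0.54,19.1,0,0,0.013,1]

```text
t: 12.17
tcp_pos: [0.5991, -0.225, 0.008]
ee_rot: [0.734, 0.679, 0.001, -0.001]
ft_force: [0.4, -0.2, 0.6]
finger_gap: 0.0856
```

Call:
move_arm:
  moves:
    - [0,0,0,0,0,0,-1]
    - [0,0,0,0,0,0,-1]
    - [0,0,0,0,0,0,-1]
    - [0,0,0,0,0,0,-1]
    - [0,0,0,0,0,0,-1]
    - [0,0,0,0,0,0,-1]
    - [0,0,0,0,0,0,-1]
    - [0,0,0,0,0,0,-1]
  grip_force: 100

```text
t: 12.83
tcp_pos: [0.6007, -0.2287, 0.0109]
ee_rot: [0.736, 0.677, 0.001, 0.002]
ft_force: [-0.9, 1.7, 6.6]
finger_gap: 0.0335
```

Call:
move_arm:
  moves:
    - [0,0,-0.5,0,0,0,-1]
    - [0,0,-1.5,0,0,0,-1]
    - [0,0,-4,0,0,0,-1]
    - [0,0,-8,0,0,0,-1]
    - [0,0,-12,0,0,0,-1]
    - [0,0,-16,0,0,0,-1]
    - [0,0,-20,0,0,0,-1]
    - [0,0,-24,0,0,0,-1]

```text
t: 13.5
tcp_pos: [0.5978, -0.2281, 0.2509]
ee_rot: [0.736, 0.677, 0.0, -0.0]
ft_force: [0.5, -1.1, -1.1]
finger_gap: 0.0339
```

```bash
python3 hold.py; python3 plan.py .565,-.02,.25,40  0.5275,.1903,.25,83.8
```

```text
cell in tool frame:
px [323. 338.] n 28577 ctr mm [3.2 0. ] mean [ 9.2 -0.3] size [40. 81.] ang 180.0 zmed -0.0216
guides world
now [ 0.6026 -0.2314  0.2579] yaw -4.79 tilt 0.92 F [ 0.9 -1.1  0.3] gap 0.0337 j [-0.36  0.46  0.89  1.63 -0.38  1.22  0.52] t 13.6
-> (0.565, -0.02, 0.25, 40.0) [20.75 -5.53  0.64] [ 0.0138  0.009  -0.7817] rows 7.0
-> (0.5275, 0.1903, 0.25, 83.8) [18.52 10.65  0.  ] [ 0.      0.     -0.7645] rows 7.0
```

Call:
move_arm:
  moves:
    - [1.5,-0.4,0,0.001,0.001,-0.06,-1]
    - [4.5,-1.2,0.1,0.003,0.002,-0.18,-1]
    - [20.7,-5.5,0.6,0.014,0.009,-0.782,-1]
    - [20.7,-5.5,0.6,0.014,0.009,-0.782,-1]
    - [20.7,-5.5,0.6,0.014,0.009,-0.782,-1]
    - [20.7,-5.5,0.6,0.014,0.009,-0.782,-1]
    - [20.7,-5.5,0.6,0.014,0.009,-0.782,-1]
    - [20.7,-5.5,0.6,0.014,0.009,-0.782,-1]

```text
t: 14.27
tcp_pos: [0.5598, -0.0121, 0.2417]
ee_rot: [0.417, 0.909, -0.001, -0.009]
ft_force: [0.3, -0.1, -1.7]
finger_gap: 0.034
```

Call:
move_arm:
  moves:
    - [18.4,10.8,0,0,0,-0.7645,-1]
    - [18.4,10.8,0,0,0,-0.7645,-1]
    - [18.4,10.8,0,0,0,-0.7645,-1]
    - [18.4,10.8,0,0,0,-0.7645,-1]
    - [18.4,10.8,0,0,0,-0.7645,-1]
    - [18.4,10.8,0,0,0,-0.7645,-1]
    - [18.4,10.8,0,0,0,-0.7645,-1]
    - [18.4,10.8,0,0,0,-0.7645,-1]

```text
t: 14.93
tcp_pos: [0.5254, 0.1914, 0.2437]
ee_rot: [0.056, 0.998, 0.001, -0.008]
ft_force: [-0.0, -0.9, -0.9]
finger_gap: 0.0335
```

```bash
python3 hold.py; python3 plan.py .529,.1900,.25,83.8
```

```text
cell in tool frame:
px [321. 338.] n 28784 ctr mm [ 3.5 -0. ] mean [9.6 0.4] size [40. 81.] ang 0.1 zmed -0.0187
guides world
px [321. 176.] n 5071 ctr mm [478.  195.2] mean [477.7 195.2] size [36. 58.] ang 83.7 zmed 0.169
now [0.526  0.1895 0.244 ] yaw 83.42 tilt 0.86 F [ 0.2 -0.4 -1. ] gap 0.0337 j [-0.85  0.22  0.5   1.82 -0.12  1.15  1.15] t 15.0333
-> (0.529, 0.19, 0.25, 83.8) [-0.28  0.08 -0.61] [ 0.0009 -0.015  -0.0067] rows 1.0
```

Call:
move_arm:
  moves:
    - [-0.3,0.05,0,0,-0.015,-0.007,-1]
    - [-0.3,0.05,0,0,-0.015,-0.007,-1]
    - [-0.3,0.05,1,0,-0.015,-0.007,-1]
    - [-0.3,0.05,2,0,-0.015,-0.007,-1]
    - [-0.3,0.05,4,0,-0.015,-0.007,-1]
    - [-0.3,0.05,4.8,0,-0.015,-0.007,-1]
    - [-0.3,0.05,5.2,0,-0.015,-0.007,-1]
    - [-0.3,0.05,5.2,0,-0.015,-0.007,-1]

```text
t: 15.7
tcp_pos: [0.5263, 0.193, 0.1903]
ee_rot: [0.05, 0.999, 0.0, -0.002]
ft_force: [0.4, -0.2, -0.8]
finger_gap: 0.0339
```

```bash
python3 -c "
from h import *
cam('wrist')";python3 plan.py 0.5292,0.1899,.168,83.8
```

```text
now [0.5271 0.1933 0.1915] yaw 84.27 tilt 0.13 F [-0.2 -0.5 -1.2] gap 0.0336 j [-0.84  0.28  0.49  1.87 -0.15  1.03  1.18] t 15.75
-> (0.5292, 0.1899, 0.168, 83.8) [-0.24 -0.32  2.35] [ 0.0017 -0.0013  0.0082] rows 1.0
```

Call:
move_arm:
  moves:
    - [-0.2,-0.3,0,0.0015,0,0.008,-1]
    - [-0.2,-0.3,0,0.0015,0,0.008,-1]
    - [-0.2,-0.3,0,0.0015,0,0.008,-1]
  grip_force: 110

```text
t: 16.0
tcp_pos: [0.5302, 0.1902, 0.1931]
ee_rot: [0.054, 0.999, 0.001, 0.001]
ft_force: [0.3, -0.4, -1.6]
finger_gap: 0.0336
```

```bash
python3 -c "
from h import *
cam('wrist')";python3 plan.py 0.5292,0.1899,.165,83.8
```

```text
now [0.5299 0.1903 0.193 ] yaw 83.79 tilt 0.14 F [ 0.2  0.  -1.3] gap 0.0334 j [-0.84  0.28  0.49  1.87 -0.15  1.03  1.18] t 16.05
-> (0.5292, 0.1899, 0.165, 83.8) [ 0.07 -0.05  2.8 ] [ 0.0022  0.0011 -0.0001] rows 1.0
```

Call:
move_arm:
  moves:
    - [0.07,-0.05,0.5,0.001,0,0,-1]
    - [0.07,-0.05,1,0.001,0,0,-1]
    - [0.07,-0.05,1.5,0.001,0,0,-1]
    - [0.07,-0.05,2,0.001,0,0,-1]
    - [0.07,-0.05,2.5,0.001,0,0,-1]
    - [0.07,-0.05,2.9,0.001,0,0,-1]
    - [0.07,-0.05,2.9,0.001,0,0,-1]

```text
t: 16.63
tcp_pos: [0.5294, 0.1902, 0.1635]
ee_rot: [0.054, 0.999, 0.001, 0.001]
ft_force: [0.9, 0.3, 1.0]
finger_gap: 0.0337
```

```bash
python3 -c "
from h import *
im,*_=cam('side');save('s2',cv2.resize(im[130:240,250:400],None,fx=5,fy=5))";python3 plan.py 0.5292,0.1899,.12,83.8
```

```text
now [0.5294 0.1902 0.1635] yaw 83.81 tilt 0.1 F [0.1 0.  1.2] gap 0.034 j [-0.83  0.31  0.48  1.89 -0.17  0.97  1.19] t 16.6833
-> (0.5292, 0.1899, 0.12, 83.8) [ 0.02 -0.04  4.35] [0.0011 0.0014 0.0002] rows 2.0
```

View pics/s2.png

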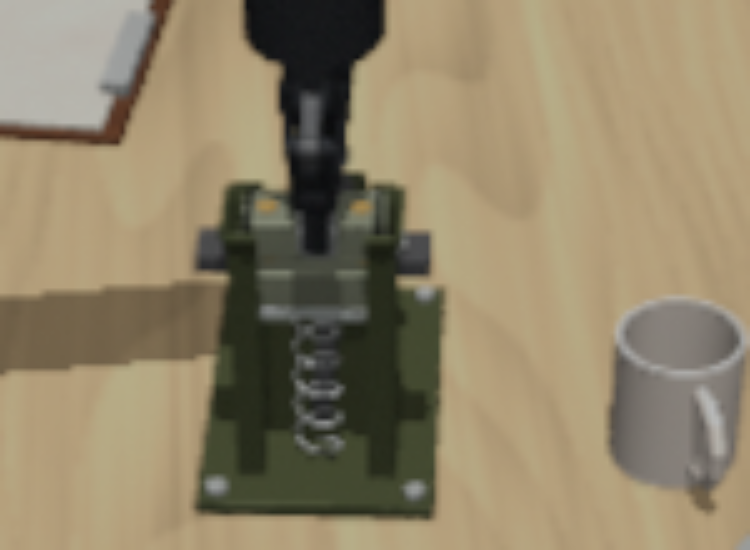

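The second cell is in the mouth, above the first, which is held. Now the push.

Call:
move_arm:
  moves:
    - [0,0,0.6,0,0,0,-1]
    - [0,0,1.2,0,0,0,-1]
    - [0,0,1.8,0,0,0,-1]
    - [0,0,2.4,0,0,0,-1]
    - [0,0,3,0,0,0,-1]
    - [0,0,3.6,0,0,0,-1]
    - [0,0,4.1,0,0,0,-1]
    - [0,0,4.3,0,0,0,-1]

```text
t: 17.35
tcp_pos: [0.5297, 0.1906, 0.1203]
ee_rot: [0.054, 0.999, 0.001, 0.001]
ft_force: [2.7, 1.0, 2.5]
finger_gap: 0.0339
```

```bash
python3 hold.py; python3 plan.py
```

```text
cell in tool frame:
px [320. 195.] n 12167 ctr mm [60.  0.] mean [59.2 -0.4] size [20. 40.] ang 90.2 zmed -0.0373
px [325. 363.] n 27422 ctr mm [4.1 0. ] mean [1.3 0.8] size [40. 86.] ang 180.0 zmed -0.0187
guides world
now [0.5295 0.1904 0.1204] yaw 83.82 tilt 0.12 F [ 2.1 -0.   3.7] gap 0.0337 j [-0.81  0.37  0.47  1.92 -0.21  0.89  1.22] t 17.45
```

Call:
move_arm:
  moves:
    - [0,0,0,0,0,0,0.2]
    - [0,0,0,0,0,0,0.2]
    - [0,0,0,0,0,0,0.2]
    - [0,0,0,0,0,0,0.2]
    - [0,0,0,0,0,0,0.2]

```text
t: 17.87
tcp_pos: [0.5277, 0.1896, 0.1197]
ee_rot: [0.054, 0.999, -0.0, -0.001]
ft_force: [-0.3, 0.8, -0.1]
finger_gap: 0.0514
```

```bash
python3 hold.py; python3 plan.py 0.5295,.1903,.25,83.8 .565,-.04,.25,40 .6,-.305,.2,6
```

```text
cell in tool frame:
px [322. 201.] n 12273 ctr mm [58.8 -0. ] mean [58.   0.1] size [20. 40.] ang 89.8 zmed -0.0377
px [324. 362.] n 25417 ctr mm [ 2.7 -0. ] mean [6.4 0.6] size [40. 86.] ang 0.0 zmed -0.0288
guides world
now [0.528  0.1898 0.1199] yaw 83.83 tilt 0.06 F [-0.2  0.1 -0.1] gap 0.0515 j [-0.81  0.37  0.47  1.93 -0.21  0.89  1.22] t 17.9667
-> (0.5295, 0.1903, 0.25, 83.8) [ -0.13   0.06 -13.01] [-0.0002 -0.001   0.0004] rows 4.0
-> (0.565, -0.04, 0.25, 40.0) [ -6.02 -22.51   0.  ] [0.     0.     0.7645] rows 7.0
-> (0.6, -0.305, 0.2, 6.0) [-22.55 -14.35   5.  ] [0.     0.     0.5934] rows 7.0
```

Its top is at 0.1487 and held. Next is the third cell.

Call:
move_arm:
  moves:
    - [0,0,-1,0,0,0,0.2]
    - [0,0,-3,0,0,0,0.2]
    - [0,0,-6,0,0,0,0.2]
    - [0,0,-10,0,0,0,0.6]
    - [0,0,-13,0,0,0,1]
    - [0,0,-13,0,0,0,1]

```text
t: 18.47
tcp_pos: [0.5335, 0.1912, 0.2588]
ee_rot: [0.054, 0.998, 0.004, 0.006]
ft_force: [0.5, -0.4, 1.6]
finger_gap: 0.0841
```

Call:
move_arm:
  moves:
    - [-6,-22.5,0,0,0,0.7645,1]
    - [-6,-22.5,0,0,0,0.7645,1]
    - [-6,-22.5,0,0,0,0.7645,1]
    - [-6,-22.5,0,0,0,0.7645,1]
    - [-6,-22.5,0,0,0,0.7645,1]
    - [-6,-22.5,0,0,0,0.7645,1]
    - [-6,-22.5,0,0,0,0.7645,1]
    - [-6,-22.5,0,0,0,0.7645,1]

```text
t: 19.13
tcp_pos: [0.5638, -0.043, 0.2508]
ee_rot: [0.425, 0.905, 0.0, 0.0]
ft_force: [0.8, 0.8, -0.4]
finger_gap: 0.0856
```

Call:
move_arm:
  moves:
    - [-22.5,-14.4,5,0,0,0.593,1]
    - [-22.5,-14.4,5,0,0,0.593,1]
    - [-22.5,-14.4,5,0,0,0.593,1]
    - [-22.5,-14.4,5,0,0,0.593,1]
    - [-22.5,-14.4,5,0,0,0.593,1]
    - [-22.5,-14.4,5,0,0,0.593,1]
    - [-22.5,-14.4,5,0,0,0.593,1]
    - [-22.5,-14.4,5,0,0,0.593,1]

```text
t: 19.8
tcp_pos: [0.5964, -0.3102, 0.1989]
ee_rot: [0.671, 0.742, -0.002, 0.0]
ft_force: [-0.5, -0.9, 0.0]
finger_gap: 0.0856
```

```bash
python3 cells.py; python3 plan.py .5990,-.342,.008,5.7
```

```text
px [612. 135.] n 1002 ctr mm [ 795.7 -224.3] mean [ 794.2 -223.9] size [11. 60.] ang 149.3 zmed 0.0253
px [320. 267.] n 4573 ctr mm [ 598.8 -344.8] mean [ 598.6 -342.8] size [36. 80.] ang 95.7 zmed 0.0296
now [ 0.5987 -0.3039  0.1993] yaw 6.12 tilt 0.13 F [ 0.7 -0.2 -0.5] gap 0.0855 j [-0.18  0.58  0.83  1.6  -0.45  1.17  0.85] t 19.9
-> (0.599, -0.342, 0.008, 5.7) [-3.83 -0.36 19.12] [-0.0008 -0.0022  0.0073] rows 5.0
```

Call:
move_arm:
  moves:
    - [-3.6,-0.38,0.5,0,0,0.007,1]
    - [-3.6,-0.38,4,0,0,0.007,1]
    - [-3.6,-0.38,8,0,0,0.007,1]
    - [-3.6,-0.38,12,0,0,0.007,1]
    - [-3.6,-0.38,16,0,0,0.007,1]
    - [-3.6,-0.38,18.5,0,0,0.007,1]
    - [-3.6,-0.38,19.1,0,0,0.007,1]
    - [-3.6,-0.38,19.1,0,0,0.007,1]

```text
t: 20.57
tcp_pos: [0.5984, -0.3362, 0.0064]
ee_rot: [0.67, 0.743, 0.001, -0.003]
ft_force: [0.6, 0.5, 1.0]
finger_gap: 0.0855
```

Call:
move_arm:
  moves:
    - [0,0,0,0,0,0,-1]
    - [0,0,0,0,0,0,-1]
    - [0,0,0,0,0,0,-1]
    - [0,0,0,0,0,0,-1]
    - [0,0,0,0,0,0,-1]
    - [0,0,0,0,0,0,-1]
    - [0,0,0,0,0,0,-1]
    - [0,0,0,0,0,0,-1]
  grip_force: 100

```text
t: 21.23
tcp_pos: [0.6001, -0.3425, 0.0118]
ee_rot: [0.672, 0.741, 0.001, 0.002]
ft_force: [0.6, 1.1, 6.6]
finger_gap: 0.0338
```

Call:
move_arm:
  moves:
    - [0,0,-0.5,0,0,0,-1]
    - [0,0,-1.5,0,0,0,-1]
    - [0,0,-4,0,0,0,-1]
    - [0,0,-8,0,0,0,-1]
    - [0,0,-12,0,0,0,-1]
    - [0,0,-16,0,0,0,-1]
    - [0,0,-20,0,0,0,-1]
    - [0,0,-24,0,0,0,-1]

```text
t: 21.9
tcp_pos: [0.5974, -0.3412, 0.2513]
ee_rot: [0.672, 0.741, 0.0, -0.0]
ft_force: [1.9, 0.2, -1.1]
finger_gap: 0.0338
```

```bash
python3 hold.py; python3 plan.py .565,-.04,.25,40  0.529,.1903,.25,83.8
```

```text
cell in tool frame:
px [323. 351.] n 27759 ctr mm [-2.5  0. ] mean [ 4.5 -0.2] size [40. 81.] ang 179.8 zmed -0.0205
guides world
now [ 0.6014 -0.3454  0.2592] yaw 5.59 tilt 0.91 F [ 0.1 -1.1 -0.4] gap 0.0336 j [-0.13  0.56  0.86  1.49 -0.44  1.27  0.88] t 22.0
-> (0.565, -0.04, 0.25, 40.0) [30.76 -0.66  0.63] [ 0.0101  0.0125 -0.6006] rows 8.0
-> (0.529, 0.1903, 0.25, 83.8) [19.96 12.05  0.  ] [ 0.      0.     -0.7645] rows 7.0
```

Call:
move_arm:
  moves:
    - [1.5,0,0,0.001,0.001,-0.04,-1]
    - [4.5,0,0.1,0.003,0.002,-0.12,-1]
    - [30.8,-0.7,0.6,0.01,0.0125,-0.6,-1]
    - [30.8,-0.7,0.6,0.01,0.0125,-0.6,-1]
    - [30.8,-0.7,0.6,0.01,0.0125,-0.6,-1]
    - [30.8,-0.7,0.6,0.01,0.0125,-0.6,-1]
    - [30.8,-0.7,0.6,0.01,0.0125,-0.6,-1]
    - [30.8,-0.7,0.6,0.01,0.0125,-0.6,-1]

```text
t: 22.67
tcp_pos: [0.5614, -0.047, 0.2432]
ee_rot: [0.423, 0.906, 0.001, -0.008]
ft_force: [0.8, -1.1, -1.0]
finger_gap: 0.0337
```

```bash
python3 plan.py .5238,.1903,.25,83.8
```

```text
now [ 0.5614 -0.047   0.2432] yaw 39.98 tilt 0.96 F [ 0.8 -1.1 -1. ] gap 0.0337 j [-0.61  0.26  0.73  1.81 -0.2   1.15  0.89] t 22.6667
-> (0.5238, 0.1903, 0.25, 83.8) [20.61 12.36 -0.42] [ 7.000e-04 -1.720e-02 -7.648e-01] rows 7.0
```

Call:
move_arm:
  moves:
    - [20.6,12.2,-0.4,0,-0.017,-0.765,-1]
    - [20.6,12.2,-0.4,0,-0.017,-0.765,-1]
    - [20.6,12.2,-0.4,0,-0.017,-0.765,-1]
    - [20.6,12.2,-0.4,0,-0.017,-0.765,-1]
    - [20.6,12.2,-0.4,0,-0.017,-0.765,-1]
    - [20.6,12.2,-0.4,0,-0.017,-0.765,-1]
    - [20.6,12.2,-0.4,0,-0.017,-0.765,-1]
    - [20.6,12.2,-0.4,0,-0.017,-0.765,-1]

```text
t: 23.33
tcp_pos: [0.5223, 0.1905, 0.2493]
ee_rot: [0.051, 0.999, 0.0, -0.0]
ft_force: [-0.1, 0.1, -1.2]
finger_gap: 0.0338
```

```bash
python3 hold.py; python3 plan.py .5238,.1903,.19,83.8
```

```text
cell in tool frame:
px [319. 350.] n 27548 ctr mm [-1.6  0. ] mean [5.2 0.9] size [40. 80.] ang 179.9 zmed -0.0178
guides world
px [328. 177.] n 4883 ctr mm [477.9 195.3] mean [477.5 195.3] size [36. 58.] ang 83.8 zmed 0.1689
now [0.5237 0.1859 0.2495] yaw 83.71 tilt 0.08 F [ 0.8 -0.8 -0.7] gap 0.0335 j [-0.85  0.2   0.5   1.83 -0.1   1.14  1.14] t 23.4333
-> (0.5238, 0.1903, 0.19, 83.8) [0.04 0.45 5.95] [-0.0013  0.0003 -0.0016] rows 2.0
```

Call:
move_arm:
  moves:
    - [0,0.45,0,0,0,-0.001,-1]
    - [0,0.45,1,0,0,-0.001,-1]
    - [0,0.45,2.5,0,0,-0.001,-1]
    - [0,0.45,4.5,0,0,-0.001,-1]
    - [0,0.45,5.6,0,0,-0.001,-1]
    - [0,0.45,5.6,0,0,-0.001,-1]
    - [0,0.45,5.6,0,0,-0.001,-1]
  grip_force: 110

```text
t: 24.02
tcp_pos: [0.5238, 0.1911, 0.1927]
ee_rot: [0.054, 0.999, -0.001, -0.001]
ft_force: [-0.9, -0.1, -1.2]
finger_gap: 0.0335
```

```bash
python3 -c "
from h import *
cam('wrist')";python3 plan.py 0.5244,0.1902,.165,83.8
```

```text
now [0.5246 0.1916 0.1939] yaw 83.85 tilt 0.05 F [-0.1 -0.9 -0.8] gap 0.0338 j [-0.84  0.26  0.48  1.88 -0.14  1.03  1.16] t 24.0667
-> (0.5244, 0.1902, 0.165, 83.8) [ 0.01 -0.14  2.89] [-0.0002  0.0008  0.0008] rows 1.0
```

Call:
move_arm:
  moves:
    - [0,-0.12,0.3,0,0,0,-1]
    - [0,-0.12,0.8,0,0,0,-1]
    - [0,-0.12,1.3,0,0,0,-1]
    - [0,-0.12,1.8,0,0,0,-1]
    - [0,-0.12,2.3,0,0,0,-1]
    - [0,-0.12,2.8,0,0,0,-1]
    - [0,-0.12,3,0,0,0,-1]
    - [0,-0.12,3,0,0,0,-1]

```text
t: 24.73
tcp_pos: [0.5243, 0.1913, 0.1643]
ee_rot: [0.053, 0.999, 0.0, 0.0]
ft_force: [-1.7, 0.4, 4.0]
finger_gap: 0.0338
```

```bash
python3 plan.py 0.5244,0.1902,.12,83.8
```

```text
now [0.5243 0.1913 0.1643] yaw 83.91 tilt 0.05 F [-1.7  0.4  4. ] gap 0.0338 j [-0.83  0.3   0.47  1.9  -0.17  0.97  1.18] t 24.7333
-> (0.5244, 0.1902, 0.12, 83.8) [-0.02 -0.11  4.43] [0.0008 0.0003 0.002 ] rows 2.0
```

Forces are small and the height matches the earlier two, so I'll push.

Call:
move_arm:
  moves:
    - [0,-0.05,0.6,0,0,0,-1]
    - [0,-0.05,1.2,0,0,0,-1]
    - [0,-0.05,1.8,0,0,0,-1]
    - [0,-0.05,2.4,0,0,0,-1]
    - [0,-0.05,3,0,0,0,-1]
    - [0,-0.05,3.6,0,0,0,-1]
    - [0,-0.05,4.1,0,0,0,-1]
    - [0,-0.05,4.5,0,0,0,-1]

```text
t: 25.4
tcp_pos: [0.5243, 0.1913, 0.1192]
ee_rot: [0.053, 0.999, 0.001, 0.0]
ft_force: [-2.1, -0.4, 6.3]
finger_gap: 0.0337
```

```bash
python3 hold.py; python3 plan.py
```

```text
cell in tool frame:
px [320. 220.] n 13167 ctr mm [54.8  0. ] mean [53.6 -0.4] size [20. 40.] ang 90.1 zmed -0.0391
px [322. 377.] n 23150 ctr mm [-8.2  0. ] mean [-4.9  0.2] size [40. 72.] ang 0.0 zmed -0.0178
px [397. 304.] n 602 ctr mm [34.3 19.1] mean [33.3 18.8] size [ 2. 12.] ang 0.6 zmed -0.0462
guides world
now [0.5243 0.1912 0.1186] yaw 83.92 tilt 0.08 F [-1.4  1.4  1.3] gap 0.0335 j [-0.81  0.37  0.46  1.94 -0.21  0.88  1.22] t 25.5
```

Call:
move_arm:
  moves:
    - [0,0,0,0,0,0,0.2]
    - [0,0,0,0,0,0,0.2]
    - [0,0,0,0,0,0,0.2]
    - [0,0,0,0,0,0,0.2]
    - [0,0,0,0,0,0,0.2]

```text
t: 25.92
tcp_pos: [0.5242, 0.1901, 0.1187]
ee_rot: [0.053, 0.999, -0.0, 0.0]
ft_force: [0.3, 1.0, 1.0]
finger_gap: 0.051
```

```bash
python3 hold.py; python3 plan.py 0.50,.19,.33,83.8
```

```text
cell in tool frame:
px [322. 219.] n 13151 ctr mm [54.6  0. ] mean [53.6  0. ] size [21. 40.] ang 90.2 zmed -0.039
px [245. 300.] n 494 ctr mm [ 34.3 -19.6] mean [ 33.3 -19.6] size [ 1. 12.] ang 179.8 zmed -0.0434
px [327. 374.] n 22234 ctr mm [-1.7 -0. ] mean [2.6 1.3] size [40. 84.] ang 0.0 zmed -0.03
guides world
now [0.5242 0.1902 0.1187] yaw 83.9 tilt 0.04 F [-0.  -1.  -0.2] gap 0.0514 j [-0.81  0.36  0.46  1.94 -0.2   0.89  1.22] t 26.0167
-> (0.5, 0.19, 0.33, 83.8) [  2.39  -0.28 -21.13] [-0.      0.0007  0.0018] rows 6.0
```

Call:
move_arm:
  moves:
    - [0,0,-1,0,0,0,0.2]
    - [0,0,-3,0,0,0,0.2]
    - [0,0,-6,0,0,0,0.2]
    - [0,0,-10,0,0,0,0.6]
    - [1,0,-14,0,0,0,1]
    - [2.3,0,-18,0,0,0,1]
    - [2.3,0,-21,0,0,0,1]
    - [2.3,0,-21,0,0,0,1]

```text
t: 26.68
tcp_pos: [0.5049, 0.1943, 0.338]
ee_rot: [0.053, 0.999, 0.005, 0.007]
ft_force: [0.7, 0.5, 1.5]
finger_gap: 0.0855
```

```bash
python3 - <<'E'
from m import *
cam("wrist"); cam("wrist"); im,d,K,C=cam("wrist"); save("w7",cv2.resize(im[100:350,0:640],(800,312)))
P=cloud(d,K,C); z=P[...,2]; hsv=cv2.cvtColor(im,cv2.COLOR_RGB2HSV)
print("pin");rects((z>.13)&(z<.155)&(d>0)&(abs(P[...,1]-.32)<.04),P,50)
print("celltop");rects((z>.14)&(z<.152)&(d>0)&(P[...,1]<.24),P,100)
print("mallet");m=(z>.02)&(z<.07)&(d>.2)&(P[...,1]<.03)&(P[...,1]>-.16);rects(m,P,500)
print("head");rects(m&(z>.047),P,500)
im,d,K,C=cam("top"); P=cloud(d,K,C); z=P[...,2]; print("top");m=(z>.02)&(z<.07)&(abs(P[...,1]+.07)<.06)&(abs(P[...,0]-.5)<.15);rects(m,P,60)
E
python3 plan.py .508,-.073,.2,84.2
```

```text
pin
px [479. 240.] n 820 ctr mm [539.3 318.9] mean [538.8 318.2] size [25. 25.] ang 75.2 zmed 0.1365
celltop
px [322. 246.] n 4207 ctr mm [528.4 192.3] mean [526.8 191.3] size [43. 80.] ang 172.7 zmed 0.1488
mallet
px [ 66. 268.] n 6707 ctr mm [546.2 -90.4] mean [556.6 -84.8] size [ 51. 175.] ang 179.6 zmed 0.0406
px [200. 415.] n 915 ctr mm [762.4  22.5] mean [752.1  21.7] size [17. 56.] ang 13.2 zmed 0.048
head
px [ 70. 314.] n 2307 ctr mm [606. -91.] mean [604.3 -88.9] size [51. 56.] ang 179.3 zmed 0.0534
top
px [334. 226.] n 1292 ctr mm [546.9 -88.3] mean [561.3 -88.5] size [ 50. 176.] ang 178.8 zmed 0.0445
now [0.5006 0.1924 0.3281] yaw 83.89 tilt 0.05 F [-0.2 -0.3 -0.5] gap 0.0852 j [-0.9   0.09  0.49  1.77 -0.04  1.29  1.06] t 26.8833
-> (0.508, -0.073, 0.2, 84.2) [ -3.57 -26.31  12.82] [-0.0006 -0.0006 -0.0053] rows 8.0
```

View pics/w7.png

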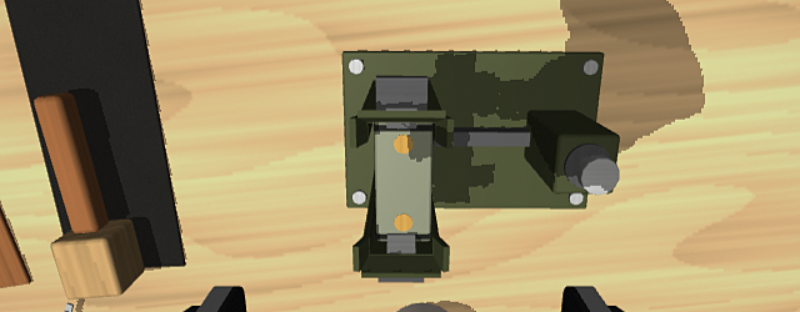

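All three cells lie under the lips (top at z=0.149), and the near lip at (400,243) overlaps the top cell. The mallet was knocked aside: head at (0.605,-0.090), axis about -0.8°. I'll move above its grip.

```bash
python3 plan.py .558,-.085,.2,89.2
```

```text
now [0.5006 0.1924 0.3281] yaw 83.89 tilt 0.05 F [-0.2 -0.3 -0.5] gap 0.0852 j [-0.9   0.09  0.49  1.77 -0.04  1.29  1.06] t 26.8833
-> (0.558, -0.085, 0.2, 89.2) [ -8.67 -26.97  12.82] [-0.0006 -0.0006 -0.0926] rows 8.0
```

Call:
move_arm:
  moves:
    - [-8.7,-27,12.8,0,0,-0.093,1]
    - [-8.7,-27,12.8,0,0,-0.093,1]
    - [-8.7,-27,12.8,0,0,-0.093,1]
    - [-8.7,-27,12.8,0,0,-0.093,1]
    - [-8.7,-27,12.8,0,0,-0.093,1]
    - [-8.7,-27,12.8,0,0,-0.093,1]
    - [-8.7,-27,12.8,0,0,-0.093,1]
    - [-8.7,-27,12.8,0,0,-0.093,1]

```text
t: 27.55
tcp_pos: [0.5559, -0.0916, 0.1969]
ee_rot: [0.01, 1.0, -0.002, -0.003]
ft_force: [0.8, -1.5, 0.2]
finger_gap: 0.0854
```

```bash
cat > mal.py <<'E'
from m import *
cam("wrist"); cam("wrist"); im,d,K,C=cam("wrist"); P=cloud(d,K,C); z=P[...,2]; hsv=cv2.cvtColor(im,cv2.COLOR_RGB2HSV); ok=(d>.2)&(abs(P[...,1]+.08)<.07)&(abs(P[...,0]-.5)<.17)
print("mallet");m=(z>.02)&(z<.07)&ok;rects(m,P,500)
print("head");rects(m&(z>.047),P,500); print("handle");rects(m&(z<.045)&(z>.036),P,500)
print("mat");rects(cv2.morphologyEx((ok&((hsv[...,2]<60)|(z>.02))).astype(np.uint8),2,np.ones((5,5))),P,3000,K,C,.004)
import sys
if len(sys.argv)>1: save(sys.argv[1],im)
E
python3 mal.py; python3 plan.py .559,-.09,.012,89.2
```

```text
mallet
px [323. 227.] n 11364 ctr mm [545.8 -90.7] mean [555.9 -90.9] size [ 50. 175.] ang 179.0 zmed 0.0413
head
px [323. 296.] n 4906 ctr mm [605.5 -91.7] mean [603.6 -91.7] size [50. 55.] ang 178.8 zmed 0.0535
handle
px [323. 171.] n 6062 ctr mm [520.1 -88.1] mean [517.2 -90.2] size [ 50. 124.] ang 177.2 zmed 0.0403
mat
px [341. 153.] n 45030 ctr mm [530.9 -78. ] mean [511.2 -76.7] size [109. 260.] ang 175.9 zmed 0.0039
now [ 0.5567 -0.0875  0.1981] yaw 88.91 tilt 0.32 F [0.1 1.  0.3] gap 0.0856 j [-0.49  0.3   0.68  1.86 -0.21  1.06  1.82] t 27.7
-> (0.559, -0.09, 0.012, 89.2) [-0.33 -0.21 18.6 ] [-0.0016 -0.0053 -0.0051] rows 5.0
```

Call:
move_arm:
  moves:
    - [-0.28,-0.33,2,-0.0016,-0.005,0,1]
    - [-0.28,-0.33,6,-0.0016,-0.005,0,1]
    - [-0.28,-0.33,10,-0.0016,-0.005,0,1]
    - [-0.28,-0.33,14,-0.0016,-0.005,0,1]
    - [-0.28,-0.33,17,-0.0016,-0.005,0,1]
    - [-0.28,-0.33,18.5,-0.0016,-0.005,0,1]
    - [-0.28,-0.33,18.5,-0.0016,-0.005,0,1]
    - [-0.28,-0.33,18.5,-0.0016,-0.005,0,1]

```text
t: 28.37
tcp_pos: [0.5611, -0.0861, 0.0148]
ee_rot: [0.005, 1.0, 0.001, 0.001]
ft_force: [0.1, -1.1, 1.4]
finger_gap: 0.0855
```

Call:
move_arm:
  moves:
    - [0,0,0,0,0,0,-1]
    - [0,0,0,0,0,0,-1]
    - [0,0,0,0,0,0,-1]
    - [0,0,0,0,0,0,-1]
    - [0,0,0,0,0,0,-1]
    - [0,0,0,0,0,0,-1]
    - [0,0,0,0,0,0,-1]
    - [0,0,0,0,0,0,-1]
  grip_force: 120

```text
t: 29.03
tcp_pos: [0.5629, -0.0892, 0.0173]
ee_rot: [0.007, 1.0, 0.001, 0.004]
ft_force: [-1.7, 0.4, 6.5]
finger_gap: 0.0218
```

```bash
python3 plan.py
```

```text
now [ 0.5629 -0.0892  0.0173] yaw 89.2 tilt 0.44 F [-1.7  0.4  6.5] gap 0.0218 j [-0.35  0.57  0.54  1.95 -0.44  0.72  2.  ] t 29.0333
```

Call:
move_arm:
  moves:
    - [0,0,-0.5,0,0,0,-1]
    - [0,0,-1.5,0,0,0,-1]
    - [0,0,-4,0,0,0,-1]
    - [0,0,-8,0,0,0,-1]
    - [0,0,-12,0,0,0,-1]
    - [0,0,-16,0,0,0,-1]
    - [0,0,-20,0,0,0,-1]
    - [0,0,-23,0,0,0,-1]

```text
t: 29.7
tcp_pos: [0.5605, -0.089, 0.249]
ee_rot: [0.007, 1.0, 0.001, 0.004]
ft_force: [1.5, 0.1, -3.9]
finger_gap: 0.022
```

```bash
cat > mh.py <<'E'
from m import *
cam("wrist");im,d,K,C=cam("wrist"); s=arm.read_state(); T=np.eye(4);T[:3,:3]=R.from_quat(s["ee_rot"]).as_matrix();T[:3,3]=s["tcp_pos"];T=np.linalg.inv(T)
P=cloud(d,K,C); L=P@T[:3,:3].T+T[:3,3]
b=(d>0)&(L[...,0]<-.02)&(L[...,0]>-.12)&(abs(L[...,1])<.045)&(L[...,2]<.04)&(L[...,2]>-.06)
hsv=cv2.cvtColor(im,cv2.COLOR_RGB2HSV); w=(hsv[...,1]>60)&(hsv[...,2]>60)
print("head tool frame");rects(b&w,L,300)
h=(d>0)&w&(L[...,0]>.02)&(L[...,0]<.12)&(abs(L[...,1])<.03)&(L[...,2]<.04)&(L[...,2]>-.06); print("handle");rects(h,L,300)
for x in (.03,.05,.07,.09):
    q=h&(abs(L[...,0]-x)<.004); print(x,np.median(L[q][:,2]).round(4) if q.any() else None)
for x in (-.03,-.04,-.05,-.06,-.07):
    q=b&w&(abs(L[...,0]-x)<.004); print(x,np.median(L[q][:,2]).round(4) if q.any() else None)
import sys
if len(sys.argv)>1: save(sys.argv[1],im)
E
python3 mh.py w8; python3 plan.py .495,.115,.27,89 .49,.319,.27,89
```

```text
head tool frame
px [323. 461.] n 1583 ctr mm [-24.5   0.1] mean [-23.4   0.1] size [ 9. 28.] ang 90.0 zmed -0.0389
handle
px [328. 155.] n 25759 ctr mm [62.1  1.5] mean [66.   1.5] size [24. 85.] ang 1.2 zmed -0.0263
0.03 -0.0261
0.05 -0.0262
0.07 -0.0264
0.09 -0.0265
-0.03 -0.0388
-0.04 None
-0.05 None
-0.06 None
-0.07 None
now [ 0.5644 -0.0897  0.2524] yaw 89.2 tilt 1.05 F [ 1.5 -0.5 -3.4] gap 0.0219 j [-0.52  0.24  0.71  1.81 -0.18  1.14  1.8 ] t 29.8
-> (0.495, 0.115, 0.27, 89.0) [ 7.2  20.37 -1.84] [0.0027 0.0181 0.0034] rows 6.0
-> (0.49, 0.319, 0.27, 89.0) [ 0.86 20.39  0.  ] [0. 0. 0.] rows 5.0
```

View pics/w8.png

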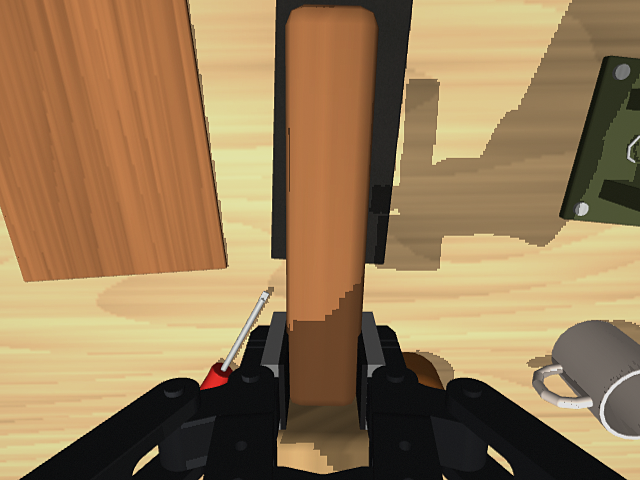

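The mallet is held level and straight. Its tail lies 105 mm behind the TCP, so the head centre is 43 mm ahead, with its underside 11 mm below the TCP. I'll carry it to the pin.

Call:
move_arm:
  moves:
    - [0.5,1.5,-0.3,0,0.003,0,-1]
    - [1.5,4.5,-0.8,0,0.008,0,-1]
    - [7.2,20.4,-1.8,0.003,0.018,0.003,-1]
    - [7.2,20.4,-1.8,0.003,0.018,0.003,-1]
    - [7.2,20.4,-1.8,0.003,0.018,0.003,-1]
    - [7.2,20.4,-1.8,0.003,0.018,0.003,-1]
    - [7.2,20.4,-1.8,0.003,0.018,0.003,-1]
    - [7.2,20.4,-1.8,0.003,0.018,0.003,-1]

```text
t: 30.47
tcp_pos: [0.488, 0.1208, 0.2617]
ee_rot: [0.003, 1.0, -0.001, -0.009]
ft_force: [0.2, -0.6, -3.8]
finger_gap: 0.022
```

Call:
move_arm:
  moves:
    - [0,3,0,0,0,0,-1]
    - [0,7,0,0,0,0,-1]
    - [0,11,0,0,0,0,-1]
    - [0,15,0,0,0,0,-1]
    - [0,18,0,0,0,0,-1]
    - [0,20.4,0,0,0,0,-1]
    - [0,20.4,0,0,0,0,-1]
    - [0,20.4,0,0,0,0,-1]

```text
t: 31.13
tcp_pos: [0.4933, 0.3209, 0.2611]
ee_rot: [0.007, 1.0, -0.002, -0.008]
ft_force: [-0.7, -0.4, -4.6]
finger_gap: 0.0217
```

```bash
python3 mh.py; python3 plan.py .496,.3195,.19,89
```

```text
head tool frame
px [322. 462.] n 1401 ctr mm [-24.3   1.5] mean [-23.1   1.4] size [ 9. 28.] ang 90.0 zmed -0.0355
handle
px [327. 156.] n 25904 ctr mm [62.5  2.6] mean [66.3  2.4] size [24. 85.] ang 1.2 zmed -0.0231
0.03 -0.0228
0.05 -0.023
0.07 -0.0232
0.09 -0.0233
-0.03 -0.0353
-0.04 None
-0.05 None
-0.06 None
-0.07 None
now [0.4948 0.3174 0.2619] yaw 88.9 tilt 0.86 F [-0.3 -0.8 -3.5] gap 0.0217 j [-1.01  0.26  0.45  1.73 -0.12  1.2   1.02] t 31.2333
-> (0.496, 0.3195, 0.19, 89.0) [-0.22  0.25  7.18] [-0.0051 -0.0142 -0.0017] rows 2.0
```

Call:
move_arm:
  moves:
    - [-0.2,0.25,2,-0.005,-0.014,0,-1]
    - [-0.2,0.25,4,-0.005,-0.014,0,-1]
    - [-0.2,0.25,6,-0.005,-0.014,0,-1]
    - [-0.2,0.25,8,-0.005,-0.014,0,-1]
    - [-0.2,0.25,9,-0.005,-0.014,0,-1]
    - [-0.2,0.25,9,-0.005,-0.014,0,-1]
    - [-0.2,0.25,9,-0.005,-0.014,0,-1]

```text
t: 31.82
tcp_pos: [0.4958, 0.321, 0.1732]
ee_rot: [0.009, 1.0, 0.001, 0.0]
ft_force: [-0.3, -1.0, -4.3]
finger_gap: 0.0217
```

```bash
python3 -c "
from h import *
im,*_=cam('side');save('s3',cv2.resize(im[100:230,250:410],None,fx=4.5,fy=4.5))";python3 plan.py .496,.3195,.13,89
```

```text
now [0.4966 0.322  0.1743] yaw 88.97 tilt 0.29 F [ 0.7  0.  -2.4] gap 0.022 j [-1.    0.35  0.43  1.82 -0.17  1.01  1.05] t 31.8667
-> (0.496, 0.3195, 0.13, 89.0) [ 0.07 -0.27  4.43] [ 0.0042  0.003  -0.0005] rows 2.0
```

View pics/s3.png

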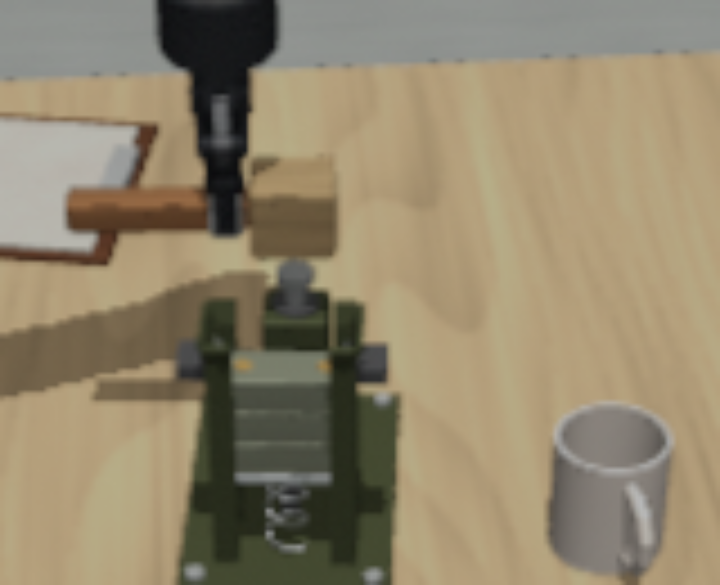

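The head is centred over the pin and the three-cell stack is visible. Now to strike.

Call:
move_arm:
  moves:
    - [0.05,-0.15,0.5,0,0,0,-1]
    - [0.05,-0.2,1.3,0,0,0,-1]
    - [0.05,-0.2,2.3,0,0,0,-1]
    - [0.05,-0.2,3.3,0,0,0,-1]
    - [0.05,-0.2,4,0,0,0,-1]
    - [0.05,-0.2,4.2,0,0,0,-1]
    - [0.05,-0.2,4.2,0,0,0,-1]

```text
t: 32.45
tcp_pos: [0.4959, 0.3214, 0.1359]
ee_rot: [0.008, 1.0, 0.003, 0.001]
ft_force: [-9.8, -3.8, 21.1]
finger_gap: 0.0219
```

```bash
python3 mh.py; python3 plan.py .496,.3195,.13,89
```

```text
head tool frame
px [322. 462.] n 1462 ctr mm [-24.2   0.2] mean [-23.1   0.2] size [ 8. 28.] ang 90.4 zmed -0.0364
handle
px [328. 156.] n 25728 ctr mm [62.3  1.8] mean [65.8  1.6] size [24. 85.] ang 1.5 zmed -0.0226
0.03 -0.0228
0.05 -0.0227
0.07 -0.0226
0.09 -0.0224
-0.03 -0.0362
-0.04 None
-0.05 None
-0.06 None
-0.07 None
now [0.4959 0.3214 0.1358] yaw 89.04 tilt 0.33 F [-9.2 -4.8 20.9] gap 0.0217 j [-0.98  0.39  0.41  1.85 -0.2   0.94  1.07] t 32.55
-> (0.496, 0.3195, 0.13, 89.0) [-0.01 -0.19  0.58] [0.0056 0.0014 0.0007] rows 1.0
```

The force is 25 N at head underside z≈0.123, so the pin is bottomed. I'll lift, move clear and check it.

Call:
move_arm:
  moves:
    - [0,0,-1,0,0,0,-1]
    - [0,0,-4,0,0,0,-1]
    - [0,0,-8,0,0,0,-1]
    - [0,0,-12,0,0,0,-1]
    - [0,0,-13.5,0,0,0,-1]
    - [0,0,-13.5,0,0,0,-1]

```text
t: 33.05
tcp_pos: [0.4978, 0.3222, 0.2713]
ee_rot: [0.008, 1.0, 0.005, 0.005]
ft_force: [1.1, -0.2, -3.0]
finger_gap: 0.0219
```

Call:
move_arm:
  moves:
    - [0,-3,0,0,0,0,-1]
    - [0,-7,0,0,0,0,-1]
    - [0,-11,0,0,0,0,-1]
    - [0,-15,0,0,0,0,-1]
    - [0,-19,0,0,0,0,-1]
    - [0,-21,0,0,0,0,-1]
    - [0,-21,0,0,0,0,-1]

```text
t: 33.63
tcp_pos: [0.4895, 0.1018, 0.2624]
ee_rot: [0.014, 1.0, -0.001, -0.002]
ft_force: [0.2, -0.0, -4.3]
finger_gap: 0.0217
```

```bash
python3 - <<'E'
from m import *
cam("wrist");im,d,K,C=cam("wrist");P=cloud(d,K,C)
print("wrist pin");rects((P[...,2]>.115)&(P[...,2]<.15)&(d>0)&(abs(P[...,1]-.32)<.03)&(abs(P[...,0]-.54)<.03),P,50)
im,d,K,C=cam("top");P=cloud(d,K,C)
print("top pin");rects((P[...,2]>.115)&(P[...,2]<.15)&(d>0)&(abs(P[...,1]-.32)<.03)&(abs(P[...,0]-.54)<.03),P,20)
f=np.load("top0.npz");hsv=cv2.cvtColor(im,cv2.COLOR_RGB2HSV);m=(hsv[...,2]<75)&(P[...,2]<.02)&(d>0);m[:,:290]=0;m[:,368:]=0;m[:180]=0;m[330:]=0
print("mat top");rects(cv2.morphologyEx(m.astype(np.uint8),2,np.ones((3,3))),P,300)
E
python3 plan.py .457,-.07,.27,86 
```

```text
wrist pin
px [620. 292.] n 1155 ctr mm [539.4 318.5] mean [538.4 316.7] size [25. 25.] ang 49.8 zmed 0.1225
top pin
px [130. 225.] n 144 ctr mm [539.7 320.7] mean [540.  320.4] size [25. 26.] ang 115.8 zmed 0.1224
mat top
px [326. 259.] n 5404 ctr mm [502.  -74.1] mean [495.9 -73.3] size [106. 254.] ang 175.8 zmed 0.0037
now [0.4899 0.1108 0.2634] yaw 89.07 tilt 0.2 F [-0.7  0.6 -4.4] gap 0.022 j [-0.85  0.07  0.57  1.93 -0.04  1.16  1.3 ] t 33.7833
-> (0.457, -0.07, 0.27, 86.0) [  3.   -18.13  -0.71] [ 0.0029 -0.002   0.0536] rows 5.0
```

The pin's top reads 0.1225 in both cameras, so it is fully down. I'll lay the mallet back with its middle at the mat centre (0.501,-0.075), axis -4.2°.

```bash
python3 plan.py .517,-.077,.20,85.8
```

```text
now [0.4899 0.1108 0.2634] yaw 89.07 tilt 0.2 F [-0.7  0.6 -4.4] gap 0.022 j [-0.85  0.07  0.57  1.93 -0.04  1.16  1.3 ] t 33.7833
-> (0.517, -0.077, 0.2, 85.8) [ -3.02 -18.76   6.28] [ 0.0029 -0.002   0.0571] rows 5.0
```

Call:
move_arm:
  moves:
    - [-0.5,-3,1,0,0,0.01,-1]
    - [-1.1,-7,2.4,0,0,0.02,-1]
    - [-1.8,-11,3.7,0.001,0,0.035,-1]
    - [-2.4,-15,5,0.002,0,0.05,-1]
    - [-3,-18,6.1,0.003,-0.002,0.057,-1]
    - [-3,-18.8,6.3,0.003,-0.002,0.057,-1]
    - [-3,-18.8,6.3,0.003,-0.002,0.057,-1]
    - [-3,-18.8,6.3,0.003,-0.002,0.057,-1]

```text
t: 34.45
tcp_pos: [0.5183, -0.076, 0.2008]
ee_rot: [0.036, 0.999, 0.0, 0.001]
ft_force: [0.2, 0.6, -4.3]
finger_gap: 0.0218
```

```bash
python3 mh.py; python3 plan.py .5174,-.0777,.017,85.8
```

```text
head tool frame
px [322. 461.] n 1498 ctr mm [-24.3  -0.3] mean [-23.2  -0.2] size [ 9. 28.] ang 90.0 zmed -0.0356
handle
px [328. 155.] n 25975 ctr mm [62.3  1.3] mean [66.1  1.2] size [24. 85.] ang 1.4 zmed -0.0231
0.03 -0.0228
0.05 -0.0231
0.07 -0.0232
0.09 -0.0234
-0.03 -0.0354
-0.04 None
-0.05 None
-0.06 None
-0.07 None
now [ 0.519  -0.0745  0.2016] yaw 86.09 tilt 0.2 F [ 0.9  0.7 -4.8] gap 0.0214 j [-0.58  0.21  0.72  1.96 -0.16  1.03  1.72] t 34.55
-> (0.5174, -0.0777, 0.017, 85.8) [ 0.19 -0.36 18.46] [0.0018 0.0029 0.005 ] rows 5.0
```

Call:
move_arm:
  moves:
    - [0.2,-0.35,3,0.002,0.003,0,-1]
    - [0.2,-0.35,7,0.002,0.003,0,-1]
    - [0.2,-0.35,11,0.002,0.003,0,-1]
    - [0.2,-0.35,14,0.002,0.003,0,-1]
    - [0.2,-0.35,16,0.002,0.003,0,-1]
    - [0.2,-0.35,17,0.002,0.003,0,-1]
    - [0.2,-0.35,17.5,0.002,0.003,0,-1]
    - [0.2,-0.35,17.5,0.002,0.003,0,-1]

```text
t: 35.22
tcp_pos: [0.5174, -0.0794, 0.0267]
ee_rot: [0.035, 0.999, -0.0, 0.0]
ft_force: [-0.6, 0.5, -4.2]
finger_gap: 0.0221
```

```bash
python3 -c "
from h import *
cam('wrist')";python3 plan.py .5174,-.0777,.017,85.8
```

```text
now [ 0.5182 -0.0801  0.0278] yaw 85.91 tilt 0.14 F [ 0.6 -1.2 -3.3] gap 0.0219 j [-0.43  0.5   0.59  2.06 -0.42  0.7   1.93] t 35.2667
-> (0.5174, -0.0777, 0.017, 85.8) [0.1  0.23 1.08] [-0.0007  0.0023  0.0019] rows 1.0
```

Call:
move_arm:
  moves:
    - [0.1,0.2,0.3,0,0,0,-1]
    - [0.1,0.2,0.6,0,0,0,-1]
    - [0.1,0.2,0.8,0,0,0,-1]
    - [0.1,0.2,0.95,0,0,0,-1]
    - [0.1,0.2,1.05,0,0,0,-1]
    - [0.1,0.2,1.05,0,0,0,-1]

```text
t: 35.77
tcp_pos: [0.5163, -0.0789, 0.0174]
ee_rot: [0.037, 0.999, 0.0, 0.0]
ft_force: [-3.1, 0.9, 4.0]
finger_gap: 0.0217
```

```bash
python3 plan.py
```

```text
now [ 0.5163 -0.0789  0.0174] yaw 85.79 tilt 0.04 F [-3.1  0.9  4. ] gap 0.0217 j [-0.42  0.51  0.58  2.06 -0.44  0.68  1.94] t 35.7667
```

Contact: the mat carries the mallet. I'll release, rise and check.

Call:
move_arm:
  moves:
    - [0,0,0,0,0,0,0.3]
    - [0,0,0,0,0,0,1]
    - [0,0,0,0,0,0,1]
    - [0,0,0,0,0,0,1]
    - [0,0,0,0,0,0,1]
    - [0,0,0,0,0,0,1]
    - [0,0,-1,0,0,0,1]

```text
t: 36.35
tcp_pos: [0.5143, -0.0788, 0.0253]
ee_rot: [0.037, 0.999, -0.001, -0.002]
ft_force: [-1.1, -0.3, 0.2]
finger_gap: 0.0853
```

Call:
move_arm:
  moves:
    - [0,0,-1,0,0,0,1]
    - [0,0,-4,0,0,0,1]
    - [0,0,-8,0,0,0,1]
    - [0,0,-12,0,0,0,1]
    - [0,0,-16,0,0,0,1]
    - [0,0,-20,0,0,0,1]
    - [2,0,-24,0,0,0,1]
    - [2,0,-24,0,0,0,1]

```text
t: 37.02
tcp_pos: [0.4989, -0.0792, 0.2751]
ee_rot: [0.038, 0.999, 0.002, 0.007]
ft_force: [1.8, -1.1, -0.5]
finger_gap: 0.0854
```

```bash
python3 mal.py; python3 - <<'E'
from m import *
im,d,K,C=cam("top");P=cloud(d,K,C);z=P[...,2]; save("t9",im)
print("pin");rects((z>.115)&(z<.15)&(d>0)&(abs(P[...,1]-.32)<.03)&(abs(P[...,0]-.54)<.03),P,20)
print("mouth");rects((z>.14)&(z<.152)&(d>0)&(P[...,1]<.24)&(P[...,1]>.15),P,50)
im,*_=cam("side");save("s9",im)
E
python3 plan.py
```

```text
mallet
px [322. 218.] n 7479 ctr mm [500.3 -77.1] mean [510.9 -78.3] size [ 50. 175.] ang 175.0 zmed 0.0415
head
px [321. 273.] n 3284 ctr mm [559.5 -82.2] mean [557.8 -82.3] size [50. 56.] ang 174.7 zmed 0.0535
handle
px [323. 172.] n 3944 ctr mm [474.2 -73.8] mean [471.8 -75. ] size [ 49. 122.] ang 174.0 zmed 0.0403
mat
px [324. 180.] n 30624 ctr mm [500.4 -75.7] mean [487.5 -74.8] size [109. 257.] ang 175.9 zmed 0.004
pin
px [130. 225.] n 142 ctr mm [540.3 320.1] mean [540.  320.3] size [24. 25.] ang 118.0 zmed 0.1226
mouth
px [191. 230.] n 649 ctr mm [528.1 193.7] mean [527.7 192.9] size [39. 81.] ang 175.5 zmed 0.1486
now [ 0.4949 -0.0771  0.2652] yaw 85.8 tilt 0.13 F [-0.8  0.4 -0.7] gap 0.0849 j [-0.66  0.06  0.77  1.94 -0.05  1.16  1.62] t 37.2667
```

View pics/s9.png

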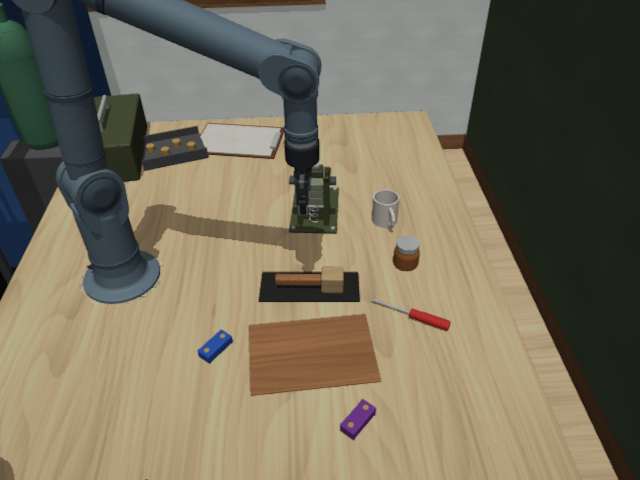

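The mallet's middle is at (0.5003,-0.077) and the mat's at (0.5004,-0.0757). The board is empty, the pin is down, and the bystanders have not moved. I'll hand in.

```bash
python3 -c "
from bench import arm
print(arm.close_job())"
```

```text
the job is handed in; nothing more can be done
None
```

The job is done and handed in at about 37 s on the robot's clock. All three cells that were on the board are in the magazine, the locking pin is down and the mallet is back on its mat.

- **Cells:** Each was gripped flat and pushed down past the lips one at a time. In the last check the top cell's top was at z ≈ 0.149 m, just under the lips, and the board was empty.
- **Pin:** It was driven down with the mallet head, with about 25 N at the stop. Its top read 0.1225 m in both the wrist and top cameras, against 0.123 m for fully down.
- **Mallet:** It had been knocked about 5 cm aside during the run, so I measured it again before picking it up. It now lies with its middle about 1.5 mm from the mat's centre and about 1° off its axis.
- **Bystanders:** The mug, jar and screwdriver look unmoved in the final side view, though I did not measure their positions. I left the blue and purple look-alikes alone.
- **Disagreements:** The cameras differed by 1 to 2 mm, and readings taken while the arm was moving were off by a few mm, so I remeasured once it had settled. An early top-camera reading put the mat's centre about 10 mm off because part of the mat was cut off by the mask; later views agreed on its position.

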